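# Put the washed two-tier stand back together

### The job

The two trays of the two-tier stand have been washed and lie on the sloping dish drainer. Put the stand back together: first the deep tray with the large holes, then the shallow one with the small holes, each lowered gently (not dropped) so that all four corner holes go over the posts and the tray sits level and fully home on its shoulders. Let go of both trays and leave the other things on the counter where they are.

Things in the scene. Friction and masses are not known exactly. Their poses are not given: they have to be found in the camera images.
- stand: Stand, fixed: pale wooden base 190 x 216 mm (x, y) and four stepped aluminium posts at x +-66, y +-78 mm. Origin: centre of its underside on the counter, z up. Each post: 26 mm thick up to the lower shoulder, 60 mm above the counter; 17 mm thick to the upper shoulder at 130 mm (edge bevelled 1.3 mm); then an 8 mm pin, tapered over its last 10 mm, ending at 154 mm. Same after a half turn.
- drainer: Fixed dish drainer, 176 x 430 mm (x, y), steel slats over a white drip tray; origin: centre of its underside, z up. Its bed rises 30 degrees towards its +x (away from the robot) to 118 mm; an 18 mm ledge runs along the low front edge. The two trays lie on the bed against the ledge, side by side, centres about 103 mm either side of its middle; either tray may be on either side.
- lower_tray_grip (a point): Deep tray, loose, pale wood, 0.3 kg: 168 x 192 mm (x, y), floor 6 mm, rim 34 mm high and 4 mm thick, 21 mm corner holes at x +-66, y +-78 mm. A hand-hold board, 12 mm thick (x) and 96 mm long (y), rises along its middle to 58 mm. This point: middle of that board, 36 mm over the centre of the underside; z square to the floor (tilted 30 degrees on the drainer). Seated it is 96 mm over the counter.
- upper_tray_grip (a point): Shallow tray, loose, pale wood, 0.24 kg: same plan, floor, hole places and hand-hold board as the deep tray (168 x 192 mm, board 12 x 96 mm rising to 58 mm), but rim only 18 mm high and corner holes 12 mm. This point: middle of the board, 36 mm over the centre of the underside; axes as for the deep tray. Seated it is 166 mm over the counter, on the stand's centre line.
- jar: Bystander: grey ceramic jar with a knobbed lid, 78 mm across, 109 mm high; origin at the centre of its underside. It stands on the robot's side, near the middle.
- mill: Bystander: dark wooden pepper mill, 54 mm across, 169 mm high; origin at the centre of its underside. It stands behind the drainer.
- mug: Bystander: white mug, 78 mm across, 92 mm high; origin at the centre of its underside, handle to its +y. It stands on the robot's side of the stand.
- spoons: Bystander: fan of four aluminium measuring spoons lying flat on the robot's side of the drainer, about 150 mm long, 15 mm high; origin on the counter near their middle.
- glass_a: Bystander: lower of two stacked glass containers with clip lids, 119 x 160 x 63 mm; origin at the centre of its underside. At the back, in the middle.
- glass_b: Bystander: upper of the two stacked glass containers, same size; origin at the centre of its underside.
- oil: Bystander: green glass oil bottle, 60 mm across, 190 mm high; origin at the centre of its underside. It stands behind the stand.

How it is judged:
By the outcome, as a careful person would: the job done as asked, in the order asked, and still so for the second after the job is handed in, with the robot touching nothing.
It also fails if it takes over 69 s, if anything falls off the work surface, if the arm or the gripper's body presses on something with over 40 N, if the wrist force passes 120 N, or if a joint passes its speed limit or range.

### The arm

A 6-joint arm with a two-finger parallel gripper is mounted at the origin on the work surface. World frame = base frame: x ahead of the robot, y to its left, z up, the work surface at z = 0. Lengths are in m, angles in rad, forces in N, time in s.
With the tool pointing down it reaches from about 0.35 to 0.775 m from the base axis. Payload 7.3 kg.
Tool frame: the origin (TCP) lies midway between the tips of the shut fingers; the grasp point (between the pads) lies 19 mm behind it (robot.tcp_to_grasp is the distance from the TCP to the grasp point, in m); x points along the fingers, z is the direction in which the jaws open and shut, and the axes are right-handed (so a half turn about x gives the same grasp; the last joint's range is limited). The gripper opens to 92 mm and grips with 3 to 60 N. Pads are 19 mm wide; open, the fingers measure 130 mm over their backs; the gripper's body (75 mm by 190 mm) begins 47 mm behind the grasp point.
Start: joints at [-1.428, 0.342, 1.524, -0, 1.275, -0.146], TCP at [0.15, -0.503, 0.227] pointing down, gripper open.
Joint ranges: [-2.53, 2.53], [-0.77, 2.02], [0.04, 2.7], [-1, 4.14], [0.28, 2.66], [-3.11, 3.11]. Speed limits (rad/s): [2.57, 2.57, 3.14, 3.14, 3.14, 3.14].

### API

Orientations are given as [roll, pitch, yaw] about the fixed x, y, z axes, in that order (R = Rz(yaw) Ry(pitch) Rx(roll)).
In Python, from cell import robot gives the robot as it stands.
- The arm moves only by the tool move_arm, never from a script. Its argument "deltas" is a list of rows, each an object with "dp": the shift along the tool's x, y, z in m, a list of three; "turn": the turn, a rotation vector about the tool's x, y, z in degrees, a list of three. A call has 1 to 10 rows; each row is the pose to reach, as a shift and turn from the pose commanded when the call began, along the tool's axes at that moment; what a row does not reach only later rows make up. A row lasts 1/10 s, in which the tool goes at most 50 mm and 8.59 degrees, less where a joint would pass 70% of its speed; a pose out of reach is approached as far as the arm can. A call with a gripper value outside its range is refused whole. "hand" is the finger opening in m, from 0 to 0.0918, set as the call begins (left out, the last holds). The fingers move at their own pace and stop on an object; "squeeze" is the grip in N (left out, the last holds). Time passes only in rows, so rows that repeat a pose let the fingers close. It gives the time, the measured TCP pose, the force and the opening at its end, in the units of the state.
- robot.observe(): the state, without advancing time (a new reading comes with each control period).
- robot.read_camera(name): name is "scene" or "top" or "wrist"; returns (picture, depth): 480x640x3 uint8, red, green, blue; 480x640 float32, m along the optical axis (not along the pixel's ray), 0 where there is no reading.
- robot.camera_info(name): a dict with "fx", "fy", "cx", "cy" (pixels), "R" (3x3) and "t" (3): a world point X has camera coordinates R X + t. Camera axes: x right, y down, z forward; pixel columns grow to the right and rows downward; lengths in m; the calibration is good to about 2 mm. A picture is of the moment at which its call begins: read the wrist's pose just before it. camera_info takes no time and is no camera call; for the wrist camera it gives the pose at the moment of the call.
- robot.hand_in(): hands the job in, once; it reports no verdict.
The state is a dict: "time": time; "qpos": joint angles; "qvel": joint speeds; "joint_efforts": joint torques, N m; "tool_pos": TCP position; "tool_rot": TCP orientation; "contact_force": force on the tool from outside, world axes, zero at the start; "torque": the same for the moment, N m; "opening": finger opening in m.
Only numpy, scipy, OpenCV 4.12 (cv2) and the standard library are available. Lean on these libraries where they do the work, as an engineer would, in place of code of your own. Each camera call takes 0.05 s, during which the arm holds its last target.

## Working session

There is one attempt and no reset: what is moved stays moved. The work goes in short steps, Python scripts to look and compute and a tool call to move; the robot and the scene stay as the last step left them, time stands still between calls to the robot, and variables do not carry over. Pictures are saved under pics/ and viewed, and the job is handed in when it is done.

Besides the shell and the picture viewer there is one more tool, called by a JSON object that holds its "method" and its "body". move_arm: Moves the arm, as the interface text tells. Its arguments: {"type":"object","properties":{"deltas":{"type":"array"},"hand":{"type":"number"},"squeeze":{"type":"number"}},"required":["deltas"]}

```bash
ls; mkdir -p pics
python3 - <<'E'
from cell import robot
import cv2,numpy as np
o=robot.observe();print(o)
for n in("scene","top"):
    p,d=robot.read_camera(n);cv2.imwrite(f"pics/{n}0.png",p[:,:,::-1]);np.savez(f"{n}0.npz",p=p,d=d,**robot.camera_info(n))
    print(n,robot.camera_info(n))
print(robot.camera_info("wrist"),robot.tcp_to_grasp)
E
```

```text
pics
{'time': 0.0, 'qpos': array([-1.42799851e+00,  3.42744656e-01,  1.52505498e+00, -3.40209551e-05,
        1.27539233e+00, -1.45972587e-01]), 'qvel': array([ 0.00089058, -0.00067411, -0.00077323, -0.0002832 , -0.00026538,
       -0.00057665]), 'joint_efforts': array([ 4.99551716e-04, -4.31238484e+01, -2.44220638e+01,  7.17783510e-02,
        5.58919518e-02, -1.54940858e-04]), 'tool_pos': array([ 0.14947022, -0.50282979,  0.22602034]), 'tool_rot': array([3.01595818, 1.56919668, 1.73394219]), 'contact_force': array([-0.12098674,  1.10596758,  0.34659354]), 'torque': array([-0.02286369, -0.00470228, -0.02189064]), 'opening': 0.09180723886048076}
scene {'fx': 488.17465935007937, 'fy': 488.17465935007937, 'cx': 326.20136713774536, 'cy': 237.30373809556173, 'R': array([[ 0.88582073,  0.46392214, -0.00989363],
       [ 0.34441878, -0.67162818, -0.65596592],
       [-0.31096195,  0.57766066, -0.75472566]]), 't': array([-0.52261485, -0.12328592,  1.41428814])}
top {'fx': 472.72136485546025, 'fy': 472.72136485546025, 'cx': 326.7657692226165, 'cy': 240.30211747169605, 'R': array([[ 0.04541278, -0.99895594, -0.00497   ],
       [-0.97831969, -0.04346723, -0.20248748],
       [ 0.20206004,  0.01405777, -0.97927224]]), 't': array([-0.00352803,  0.59059378,  1.03395469])}
{'fx': 395.3026483121402, 'fy': 395.3026483121402, 'cx': 317.61601989724153, 'cy': 235.37712441223894, 'R': array([[ 2.84890590e-01, -9.58559973e-01, -3.61367736e-04],
       [-9.19683520e-01, -2.73442478e-01,  2.81800346e-01],
       [-2.70221345e-01, -7.99499227e-02, -9.59472998e-01]]), 't': array([-0.52464882, -0.03512303,  0.38987898])} 0.0188
```

View pics/scene0.png

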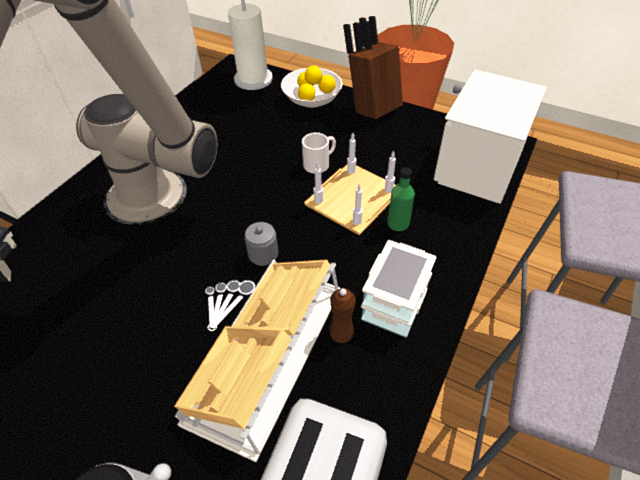

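View pics/top0.png

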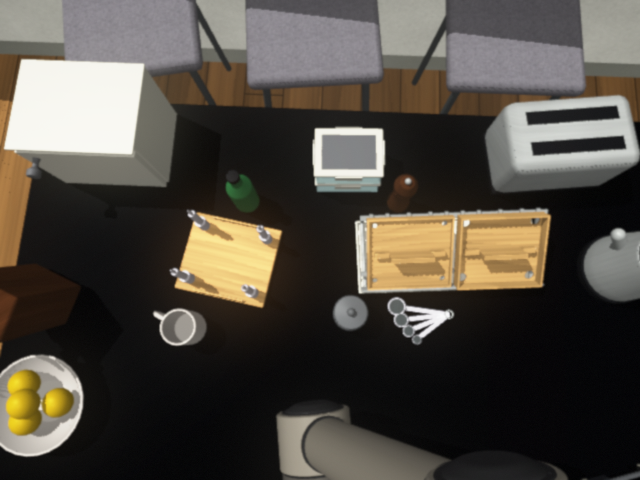

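```bash
cat > h.py <<'E'
import numpy as np,cv2
from scipy.spatial.transform import Rotation as Ro
def load(n):
    z=np.load(n+".npz");return z['p'],z['d'],dict(z)
def cloud(d,c):
    v,u=np.mgrid[0:480,0:640]
    P=np.stack([(u-c['cx'])/c['fx']*d,(v-c['cy'])/c['fy']*d,d],-1)
    return (P-c['t'])@c['R']
def proj(X,c):
    q=np.atleast_2d(X)@c['R'].T+c['t'];return np.c_[q[:,0]/q[:,2]*c['fx']+c['cx'],q[:,1]/q[:,2]*c['fy']+c['cy']]
def crop(p,r,name,s):
    x0,y0,x1,y1=r;cv2.imwrite(name,cv2.resize(p[y0:y1,x0:x1,::-1],None,fx=s,fy=s,interpolation=cv2.INTER_CUBIC))
E
python3 - <<'E'
from h import *
p,d,c=load("top0");W=cloud(d,c)
crop(p,(340,190,570,310),"pics/a.png",3.4)
for (u,v) in [(410,240),(410,280),(500,240),(500,280),(410,253),(500,250),(350,312),(235,260),(200,220),(345,380),(240,180),(180,325),(403,180),(300,350)]: print((u,v),W[v,u].round(4))
p,d,c=load("scene0");W=cloud(d,c)
crop(p,(170,250,350,460),"pics/b.png",2.8)
crop(p,(290,120,430,240),"pics/c.png",5)
for (u,v) in [(290,300),(240,380),(60,350)]: print((u,v),W[v,u].round(4))
E
```

```text
(410, 240) [ 0.5927 -0.1642  0.0916]
(410, 280) [ 0.509  -0.1735  0.0409]
(500, 240) [ 0.6029 -0.3677  0.0862]
(500, 280) [ 0.5188 -0.3824  0.0376]
(410, 253) [ 0.5618 -0.1634  0.0982]
(500, 250) [ 0.5774 -0.3625  0.0988]
(350, 312) [ 0.4257 -0.0346  0.1089]
(235, 260) [0.5416 0.2409 0.0155]
(200, 220) [0.6205 0.3154 0.081 ]
(345, 380) [ 2.761e-01 -3.300e-02  2.000e-04]
(240, 180) [0.6946 0.2151 0.1584]
(180, 325) [0.3831 0.359  0.0061]
(403, 180) [ 0.7108 -0.1371  0.1562]
(300, 350) [ 0.3386  0.0745 -0.0008]
(290, 300) [ 0.5917 -0.1714  0.0901]
(240, 380) [ 0.5962 -0.3724  0.0824]
(60, 350) [ 0.1661 -0.4723 -0.0009]
```

View pics/a.png

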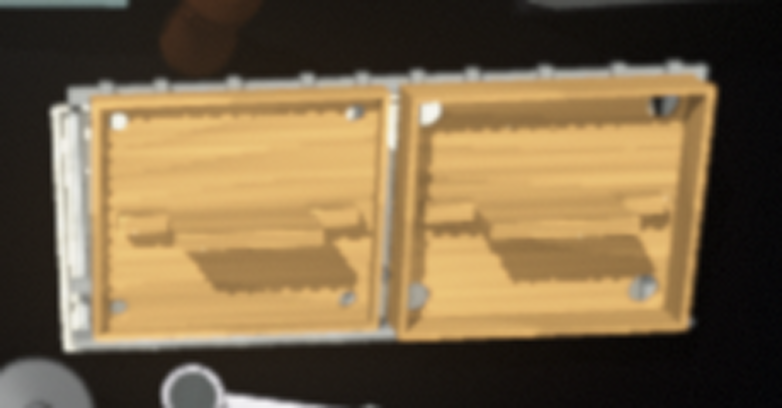

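View pics/b.png

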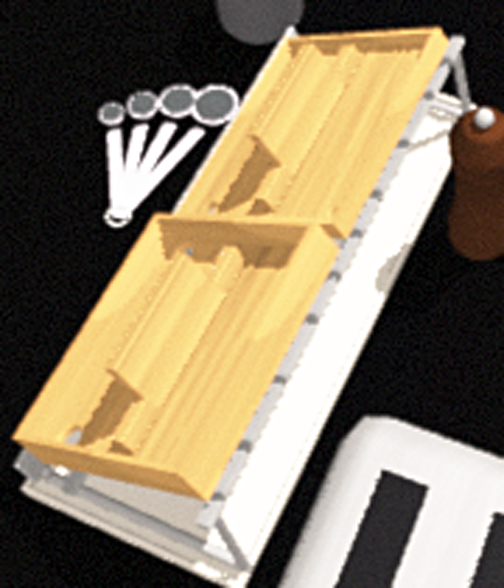

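View pics/c.png

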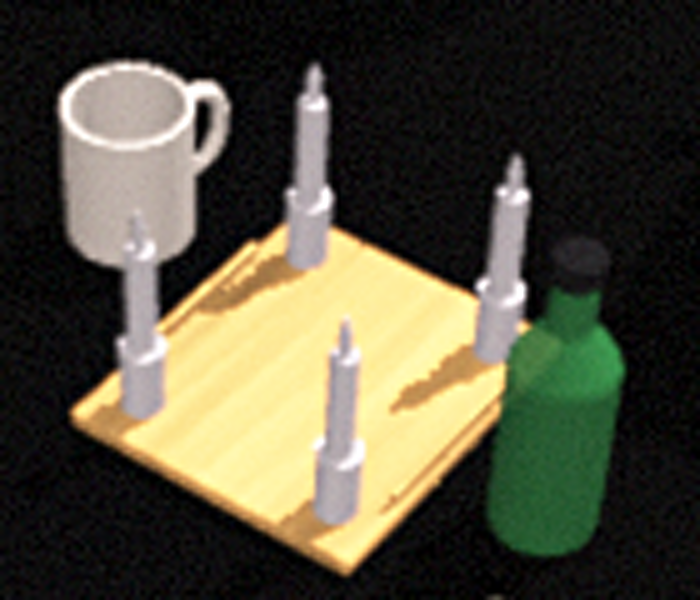

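```bash
cat >> h.py <<'E'
from scipy.optimize import least_squares
def box(P,lo,hi):
    lo=np.array(lo);hi=np.array(hi);q=np.abs(P-(lo+hi)/2)-(hi-lo)/2
    return np.linalg.norm(np.maximum(q,0),axis=1)+np.minimum(q.max(1),0)
def cyl(P,x,y,r,z0,z1):
    a=np.hypot(P[:,0]-x,P[:,1]-y)-r;b=np.abs(P[:,2]-(z0+z1)/2)-(z1-z0)/2
    return np.hypot(np.maximum(a,0),np.maximum(b,0))+np.minimum(np.maximum(a,b),0)
def tray(P,h):
    X,Y,t=.084,.096,.004
    return np.min([box(P,(-X,-Y,0),(X,Y,.006)),box(P,(-X,-Y,0),(-X+t,Y,h)),box(P,(X-t,-Y,0),(X,Y,h)),
      box(P,(-X,-Y,0),(X,-Y+t,h)),box(P,(-X,Y-t,0),(X,Y,h)),box(P,(-.006,-.048,0),(.006,.048,.058))],0)
def stand(P):
    L=[box(P,(-.095,-.108,0),(.095,.108,.0155))]
    for x in(-.066,.066):
        for y in(-.078,.078):
            L+=[cyl(P,x,y,.013,0,.06),cyl(P,x,y,.0085,.06,.13),cyl(P,x,y,.004,.13,.154)]
    return np.min(L,0)
def fit(P,sdf,pos,rv,free6=True,it=4,trim=.012):
    x=np.r_[pos,rv]
    def tf(x,P): return (P-x[:3])@Ro.from_rotvec(x[3:]).as_matrix()
    for k in range(it):
        tr=max(trim,.03/(k+1)**2) ; s=sdf(tf(x,P)); Q=P[np.abs(s)<tr]
        if free6: f=lambda x:sdf(tf(x,Q)); r=least_squares(f,x,loss='soft_l1',f_scale=.002,x_scale=[.01]*3+[.05]*3); x=r.x
        else:
            f=lambda y:sdf(tf(np.r_[y[:2],x[2],0,0,y[2]],Q)); r=least_squares(f,x[[0,1,5]],loss='soft_l1',f_scale=.002,x_scale=[.01,.01,.05]); x=np.r_[r.x[:2],x[2],0,0,r.x[2]]
    s=sdf(tf(x,Q)); return x,len(Q),np.sqrt((s**2).mean())
E
python3 - <<'E'
from h import *
for n in("top0","scene0"):
    p,d,c=load(n);W=cloud(d,c).reshape(-1,3);g=d.ravel()>0
    hsv=cv2.cvtColor(p,cv2.COLOR_RGB2HSV).reshape(-1,3);wood=(hsv[:,0]>10)&(hsv[:,0]<28)&(hsv[:,1]>70)
    for nm,y,h in(("deep",-.372,.034),("shal",-.167,.018)):
        m=g&wood&(abs(W[:,0]-.56)<.13)&(abs(W[:,1]-y)<.102)&(W[:,2]>.01)
        x,k,e=fit(W[m],lambda P:tray(P,h),[.565,y,.055],[0,-.52,.05],it=5)
        R=Ro.from_rotvec(x[3:]);print(n,nm,x[:3].round(4),R.as_euler('xyz',degrees=True).round(2),k,e.round(4),'grip',(x[:3]+R.apply([0,0,.036])).round(4))
    m=g&(np.hypot(W[:,0]-.54,W[:,1]-.245)<.16)&(W[:,2]>.008)&(hsv[:,0]<200)
    x,k,e=fit(W[m],stand,[.54,.245,0],[0,0,-.17],free6=False,it=6,trim=.006)
    print(n,"stand",x.round(4),np.rad2deg(x[5]).round(2),k,e)
    x,k,e=fit(W[m],stand,x[:3],x[3:],it=2,trim=.006)
    print(n,"stand6",x.round(4),np.rad2deg(x[5]).round(2),k,e)
    for nm,x,y,r,hh in(("oil",.69,.215,.03,.19),("mug",.40,.33,.039,.092),("jar",.425,-.035,.039,.1),("mill",.71,-.137,.027,.16)):
        m=g&(np.hypot(W[:,0]-x,W[:,1]-y)<.075)&(W[:,2]>.012)&(W[:,2]<.1)&~wood
        q,k,e=fit(W[m],lambda P:cyl(P,0,0,r,0,hh),[x,y,0],[0,0,0],free6=False,it=6,trim=.006);print(nm,q[:2].round(3),k,e.round(4))
E
```

```text
top0 deep [ 0.5845 -0.3611  0.0733] [  2.14 -29.87   4.63] 6409 0.0019 grip [ 0.5667 -0.3639  0.1045]
top0 shal [ 0.5675 -0.1668  0.0751] [  0.29 -30.01   3.78] 6230 0.0024 grip [ 0.5496 -0.1682  0.1063]
top0 stand [ 0.5446  0.2582  0.      0.      0.     -0.1765] -10.12 6945 0.0019913959792983113
top0 stand6 [ 5.447e-01  2.582e-01  3.000e-04 -5.000e-04 -1.300e-03 -1.766e-01] -10.12 7004 0.002051415803229456
oil [0.693 0.227] 287 0.0006
mug [0.378 0.336] 887 0.0022
jar [ 0.431 -0.037] 403 0.0039
mill [ 0.705 -0.08 ] 145 0.0015
scene0 deep [ 0.5826 -0.3645  0.0755] [  0.19 -29.59   4.59] 6921 0.002 grip [ 0.5649 -0.366   0.1068]
scene0 shal [ 0.5665 -0.1664  0.0756] [  0.15 -29.74   4.32] 4199 0.0022 grip [ 0.5487 -0.1678  0.1068]
scene0 stand [ 0.5433  0.2587  0.      0.      0.     -0.1754] -10.05 4022 0.002016944821201648
scene0 stand6 [ 5.433e-01  2.588e-01  1.000e-03 -3.000e-04  0.000e+00 -1.756e-01] -10.06 4076 0.0019907394265328802
oil [0.692 0.228] 528 0.0015
mug [0.378 0.338] 846 0.0026
jar [ 0.425 -0.035] 831 0.0026
mill [ 0.703 -0.14 ] 229 0.0024
```

Run:
```python
from h import *
from cell import robot
o=robot.observe();R=Ro.from_euler('xyz',o['tool_rot']).as_matrix();print("tool axes cols\n",R.round(3))
c=robot.camera_info("wrist");C=-c['R'].T@c['t'];print("cam in tool",(R.T@(C-o['tool_pos'])).round(4),"cam axes in tool\n",(c['R']@R).round(4))
for n in("top0","scene0"):
    p,d,c=load(n);W=cloud(d,c).reshape(-1,3);g=d.ravel()>0
    hsv=cv2.cvtColor(p,cv2.COLOR_RGB2HSV).reshape(-1,3);wood=(hsv[:,0]>10)&(hsv[:,0]<28)&(hsv[:,1]>70)
    Rd=Ro.from_euler('xyz',[0,-30,4.2],degrees=True).as_matrix();L=(W-[.567,-.1668,.0752])@Rd
    for nm,y,h in(("deep",-.206,.034),("shal",0,.018)):
        m=g&wood&(abs(L[:,0])<.11)&(abs(L[:,1]-y)<.105)&(abs(L[:,2]-.025)<.04)
        x,k,e=fit(W[m],lambda P:tray(P,h),np.array([.567,-.1668,.0752])+Rd@[0,y,0],Ro.from_matrix(Rd).as_rotvec(),it=8,trim=.006)
        R=Ro.from_rotvec(x[3:]);print(n,nm,x[:3].round(4),R.as_euler('xyz',degrees=True).round(2),k,e.round(4),'grip',(x[:3]+R.apply([0,0,.036])).round(4))
```

```text
tool axes cols
 [[-0.     0.959  0.285]
 [ 0.001  0.285 -0.959]
 [-1.     0.    -0.001]]
cam in tool [-1.576e-01  7.620e-02 -1.000e-04] cam axes in tool
 [[-1.000e-03  1.000e-04  1.000e+00]
 [-2.819e-01 -9.594e-01 -2.000e-04]
 [ 9.594e-01 -2.819e-01  9.000e-04]]
top0 deep [ 0.5838 -0.3652  0.075 ] [ -0.03 -29.97   4.68] 6511 0.0016 grip [ 0.5659 -0.3666  0.1062]
top0 shal [ 0.5677 -0.1675  0.075 ] [ -0.26 -29.92   4.7 ] 6157 0.002 grip [ 0.5498 -0.1688  0.1062]
scene0 deep [ 0.5827 -0.3645  0.0753] [  0.16 -29.58   4.6 ] 6897 0.0015 grip [ 0.565  -0.366   0.1066]
scene0 shal [ 0.5664 -0.1639  0.0754] [ -0.07 -29.79   4.73] 4070 0.0015 grip [ 0.5486 -0.1654  0.1067]
```

```bash
cat >> h.py <<'E'
def toolR(yaw,tilt):
    "tool rot: z along tray x, x along -tray z; tray yaw deg, tilt deg (rises to +x)"
    T=(Ro.from_euler('z',yaw,degrees=True)*Ro.from_euler('y',-tilt,degrees=True)).as_matrix()
    return np.stack([-T[:,2],T[:,1],T[:,0]],1)
def delta(cur_p,cur_rot,p,R):
    Rc=Ro.from_euler('xyz',cur_rot).as_matrix()
    print("dp",(Rc.T@(np.array(p)-cur_p)).round(4).tolist(),"turn",np.rad2deg(Ro.from_matrix(Rc.T@R).as_rotvec()).round(2).tolist())
E
python3 - <<'E'
from h import *
from cell import robot
o=robot.observe();R=toolR(4.65,30);g=np.array([.5655,-.3663,.1064])
print(R.round(3),np.linalg.det(R));p=g+R[:,0]*(.0188-.13);print(p)
delta(o['tool_pos'],o['tool_rot'],p,R)
E
```

```text
[[ 0.498 -0.081  0.863]
 [ 0.041  0.997  0.07 ]
 [-0.866  0.     0.5  ]] 1.0000000000000004
[ 0.51008301 -0.37080742  0.20270202]
dp [0.0235, 0.3833, -0.0239] turn [-76.21, -25.22, 20.36]
```

{"method": "move_arm", "body": {"deltas": [{"dp": [0.0235, 0.3833, -0.0239], "turn": [-76.21, -25.22, 20.36]}, {"dp": [0.0235, 0.3833, -0.0239], "turn": [-76.21, -25.22, 20.36]}, {"dp": [0.0235, 0.3833, -0.0239], "turn": [-76.21, -25.22, 20.36]}, {"dp": [0.0235, 0.3833, -0.0239], "turn": [-76.21, -25.22, 20.36]}, {"dp": [0.0235, 0.3833, -0.0239], "turn": [-76.21, -25.22, 20.36]}, {"dp": [0.0235, 0.3833, -0.0239], "turn": [-76.21, -25.22, 20.36]}, {"dp": [0.0235, 0.3833, -0.0239], "turn": [-76.21, -25.22, 20.36]}, {"dp": [0.0235, 0.3833, -0.0239], "turn": [-76.21, -25.22, 20.36]}, {"dp": [0.0235, 0.3833, -0.0239], "turn": [-76.21, -25.22, 20.36]}, {"dp": [0.0235, 0.3833, -0.0239], "turn": [-76.21, -25.22, 20.36]}], "hand": 0.09}}

```text
time: 1.1
tool_pos: [0.5108, -0.3699, 0.2023]
tool_rot: [-0.003, 1.046, 0.085]
contact_force: [0.1, 0.6, -0.8]
opening: 0.0895
```

```bash
cat >> h.py <<'E'
def now(p,R,robot):
    o=robot.observe();print(o['time'],o['tool_pos'].round(4),'q',o['qpos'].round(2),'F',o['contact_force'].round(1),'T',o['torque'].round(2),'op',round(o['opening'],4))
    if p is not None: delta(o['tool_pos'],o['tool_rot'],p,R)
    return o
def shot(robot,n,name):
    c=robot.camera_info(n);p,d=robot.read_camera(n);np.savez(name+".npz",p=p,d=d,**c);cv2.imwrite(f"pics/{name}.png",p[:,:,::-1]);return p,d,c
E
python3 - <<'E'
from h import *
from cell import robot
R=toolR(4.65,30);g=np.array([.5655,-.3663,.1064])
o=now(g+R[:,0]*(.0188-.13),R,robot)
E
```

```text
1.1 [ 0.5108 -0.3699  0.2023] q [-0.98  0.4   1.64  0.58  0.92 -1.38] F [ 0.1  0.6 -0.8] T [-0.07  0.14 -0.02] op 0.0895
dp [-0.0007, -0.0008, -0.0005] turn [0.39, 0.06, -0.11]
```

Run:
```python
from h import *
from cell import robot
shot(robot,"wrist","w1")
p,d,c=load("w1");W=cloud(d,c).reshape(-1,3);g=d.ravel()>0.05
hsv=cv2.cvtColor(p,cv2.COLOR_RGB2HSV).reshape(-1,3);wood=(hsv[:,0]>8)&(hsv[:,0]<28)&(hsv[:,1]>70)
Rd=Ro.from_euler('xyz',[0,-30,4.65],degrees=True).as_matrix();c0=np.array([.5833,-.3648,.0752]);L=(W-c0)@Rd
m=g&wood&(abs(L[:,0])<.09)&(abs(L[:,1])<.101)&(abs(L[:,2]-.025)<.04)
idx=np.flatnonzero(m)[::8]
x,k,e=fit(W[idx],lambda P:tray(P,.034),c0,Ro.from_matrix(Rd).as_rotvec(),it=6,trim=.006)
R=Ro.from_rotvec(x[3:]);print(x[:3].round(4),R.as_euler('xyz',degrees=True).round(2),k,e.round(4),'grip',(x[:3]+R.apply([0,0,.036])).round(4))
```

```text
[ 0.5826 -0.3642  0.0748] [ -0.06 -29.96   4.62] 6561 0.0011 grip [ 0.5647 -0.3656  0.106 ]
```

View pics/w1.png

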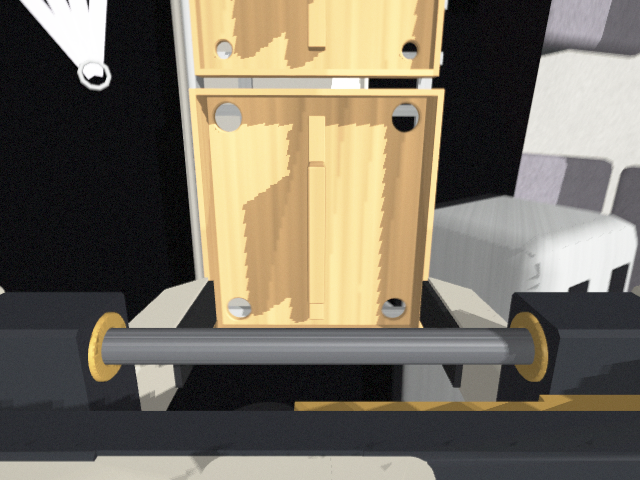

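Run:
```python
from h import *
from cell import robot
R=toolR(4.63,30);g=np.array([.565,-.3658,.1062])
o=now(g+R[:,0]*(.0188),R,robot)
```

```text
1.15 [ 0.5099 -0.3708  0.2019] q [-0.98  0.4   1.64  0.58  0.92 -1.39] F [ 0.  -0.1 -0.7] T [-0.08  0.19 -0.01] op 0.0902
dp [0.1294, 0.0002, -0.0001] turn [0.55, 0.09, -0.14]
```

{"method": "move_arm", "body": {"deltas": [{"dp": [0.04, 0.0, 0.0], "turn": [0.3, 0, 0]}, {"dp": [0.08, 0.0, 0.0], "turn": [0.4, 0, 0]}, {"dp": [0.11, 0.0, 0.0], "turn": [0.4, 0, 0]}, {"dp": [0.1294, 0.0, 0.0], "turn": [0.4, 0, 0]}, {"dp": [0.1294, 0.0, 0.0], "turn": [0.4, 0, 0]}, {"dp": [0.1294, 0.0, 0.0], "turn": [0.4, 0, 0]}]}}

```text
time: 1.75
tool_pos: [0.5745, -0.366, 0.0912]
tool_rot: [0.006, 1.048, 0.079]
contact_force: [-0.7, 0.1, 0.5]
opening: 0.0899
```

Run:
```python
from h import *
from cell import robot
R=toolR(4.63,30);g=np.array([.565,-.3658,.1062])
shot(robot,"wrist","w2")
o=now(g+R[:,0]*(.0188),R,robot)
```

```text
1.8 [ 0.5747 -0.3665  0.0921] q [-0.87  0.61  1.63  0.68  0.7  -1.44] F [0.4 0.2 0.3] T [-0.04  0.19  0.02] op 0.0898
dp [0.0018, 0.0015, -0.0012] turn [-0.37, 0.03, 0.11]
```

View pics/w2.png

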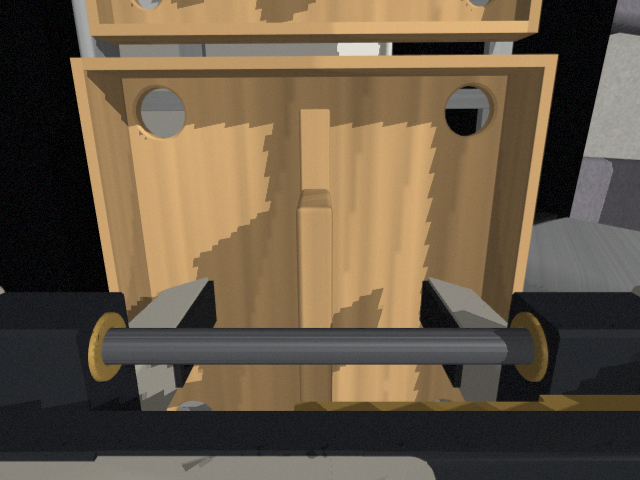

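{"method": "move_arm", "body": {"deltas": [{"dp": [0, 0, 0]}, {"dp": [0, 0, 0]}, {"dp": [0, 0, 0]}, {"dp": [0, 0, 0]}, {"dp": [0, 0, 0]}, {"dp": [0, 0, 0]}, {"dp": [0, 0, 0]}, {"dp": [0, 0, 0]}], "hand": 0.0, "squeeze": 30}}

```text
invalid input
```

{"method": "move_arm", "body": {"deltas": [{"dp": [0, 0, 0], "turn": [0, 0, 0]}, {"dp": [0, 0, 0], "turn": [0, 0, 0]}, {"dp": [0, 0, 0], "turn": [0, 0, 0]}, {"dp": [0, 0, 0], "turn": [0, 0, 0]}, {"dp": [0, 0, 0], "turn": [0, 0, 0]}, {"dp": [0, 0, 0], "turn": [0, 0, 0]}, {"dp": [0, 0, 0], "turn": [0, 0, 0]}, {"dp": [0, 0, 0], "turn": [0, 0, 0]}], "hand": 0.0, "squeeze": 30}}

```text
time: 2.6
tool_pos: [0.5747, -0.3661, 0.0911]
tool_rot: [0.004, 1.047, 0.079]
contact_force: [1.0, 0.8, 0.2]
opening: 0.0301
```

{"method": "move_arm", "body": {"deltas": [{"dp": [0, 0, 0], "turn": [0, 0, 0]}, {"dp": [0, 0, 0], "turn": [0, 0, 0]}, {"dp": [0, 0, 0], "turn": [0, 0, 0]}, {"dp": [0, 0, 0], "turn": [0, 0, 0]}, {"dp": [0, 0, 0], "turn": [0, 0, 0]}]}}

```text
time: 3.1
tool_pos: [0.5745, -0.366, 0.091]
tool_rot: [0.005, 1.047, 0.079]
contact_force: [-2.5, -0.2, -0.3]
opening: 0.0118
```

{"method": "move_arm", "body": {"deltas": [{"dp": [-0.01, 0, 0], "turn": [0, 0, 0]}, {"dp": [-0.025, 0, 0], "turn": [0, 0, 0]}, {"dp": [-0.045, 0, 0], "turn": [0, 0, 0]}, {"dp": [-0.07, 0, 0], "turn": [0, 0, 0]}, {"dp": [-0.1, 0, 0], "turn": [0, 0, 0]}, {"dp": [-0.13, 0, 0], "turn": [0, 0, 0]}, {"dp": [-0.15, 0, 0], "turn": [0, 0, 0]}, {"dp": [-0.15, 0, 0], "turn": [0, 0, 0]}]}}

```text
time: 3.9
tool_pos: [0.4991, -0.3734, 0.2248]
tool_rot: [-0.006, 1.045, 0.068]
contact_force: [0.3, -0.9, -2.6]
opening: 0.0116
```

Run:
```python
from h import *
from cell import robot
R=toolR(-10.1,0)
# tool z up: tray grip at z .30 over a waypoint and the stand
for w in([.50,-.05,.33],[.544,.2585,.27]):
  o=now(np.array(w)+R[:,0]*.0188,R,robot)
```

```text
3.9 [ 0.4991 -0.3734  0.2248] q [-1.    0.36  1.63  0.57  0.96 -1.36] F [ 0.3 -0.9 -2.6] T [-0.05  0.5  -0.02] op 0.0116
dp [-0.0633, 0.3222, 0.0651] turn [14.02, 30.01, -3.58]
3.9 [ 0.4991 -0.3734  0.2248] q [-1.    0.36  1.63  0.57  0.96 -1.36] F [ 0.3 -0.9 -2.6] T [-0.05  0.5  -0.02] op 0.0116
dp [0.0212, 0.6269, 0.093] turn [14.02, 30.01, -3.58]
```

{"method": "move_arm", "body": {"deltas": [{"dp": [-0.02, 0.02, 0.01], "turn": [1.4, 3, -0.4]}, {"dp": [-0.04, 0.05, 0.025], "turn": [2.8, 6, -0.7]}, {"dp": [-0.05, 0.09, 0.04], "turn": [4.2, 9, -1.1]}, {"dp": [-0.0633, 0.13, 0.05], "turn": [6.3, 13.5, -1.6]}, {"dp": [-0.0633, 0.17, 0.055], "turn": [8.4, 18, -2.1]}, {"dp": [-0.0633, 0.21, 0.06], "turn": [10.5, 22.5, -2.7]}, {"dp": [-0.0633, 0.25, 0.065], "turn": [12.5, 27, -3.2]}, {"dp": [-0.0633, 0.29, 0.065], "turn": [14.02, 30.01, -3.58]}, {"dp": [-0.0633, 0.31, 0.065], "turn": [14.02, 30.01, -3.58]}, {"dp": [-0.0633, 0.3222, 0.065], "turn": [14.02, 30.01, -3.58]}]}}

```text
time: 4.9
tool_pos: [0.5001, -0.0468, 0.3082]
tool_rot: [2.346, 1.563, 2.174]
contact_force: [-0.2, 0.1, -3.5]
opening: 0.0118
```

Run:
```python
from h import *
from cell import robot
R=toolR(-10.1,0)
for w in([.544,.2585,.27],):
  o=now(np.array(w)+R[:,0]*.0188,R,robot)
```

```text
4.9 [ 0.5001 -0.0468  0.3082] q [-0.25  0.25  1.43  0.    1.47 -0.08] F [-0.2  0.1 -3.5] T [-0.06 -0.08 -0.03] op 0.0118
dp [0.0587, 0.308, -0.0087] turn [0.25, -0.3, -0.31]
```

{"method": "move_arm", "body": {"deltas": [{"dp": [0, 0.015, 0], "turn": [0, 0, 0]}, {"dp": [0, 0.05, 0], "turn": [0, 0, 0]}, {"dp": [0, 0.09, 0], "turn": [0, 0, 0]}, {"dp": [0.01, 0.13, 0], "turn": [0, 0, 0]}, {"dp": [0.02, 0.17, -0.003], "turn": [0, 0, 0]}, {"dp": [0.035, 0.21, -0.005], "turn": [0, 0, 0]}, {"dp": [0.045, 0.25, -0.008], "turn": [0, 0, 0]}, {"dp": [0.0587, 0.285, -0.0087], "turn": [0, -0.2, -0.2]}, {"dp": [0.0587, 0.3, -0.0087], "turn": [0.2, -0.2, -0.2]}, {"dp": [0.0587, 0.308, -0.0087], "turn": [0.2, -0.2, -0.2]}]}}

```text
time: 5.9
tool_pos: [0.545, 0.2568, 0.2511]
tool_rot: [2.85, 1.569, 2.673]
contact_force: [-0.1, -0.5, -3.6]
opening: 0.0119
```

Run:
```python
from h import *
from cell import robot
R=toolR(-10.1,0)
for n in("wrist","top","scene"): shot(robot,n,n[0]+"3")
o=now(np.array([.544,.2585,.27])+R[:,0]*.0188,R,robot)
Ps=[o['tool_pos']];
```

```text
6.05 [0.5455 0.2552 0.2523] q [0.31 0.47 1.25 0.   1.42 0.49] F [ 0.4 -0.1 -3.7] T [-0.1  -0.11 -0.07] op 0.0118
dp [0.0011, 0.003, -0.0021] turn [-0.13, 0.03, -0.05]
```

View pics/w3.png

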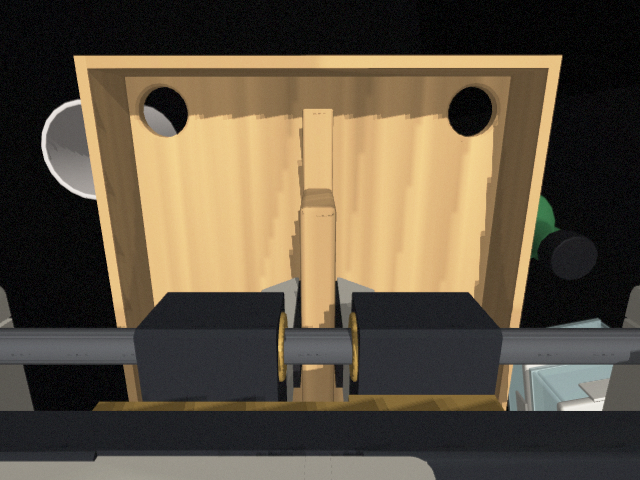

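View pics/s3.png

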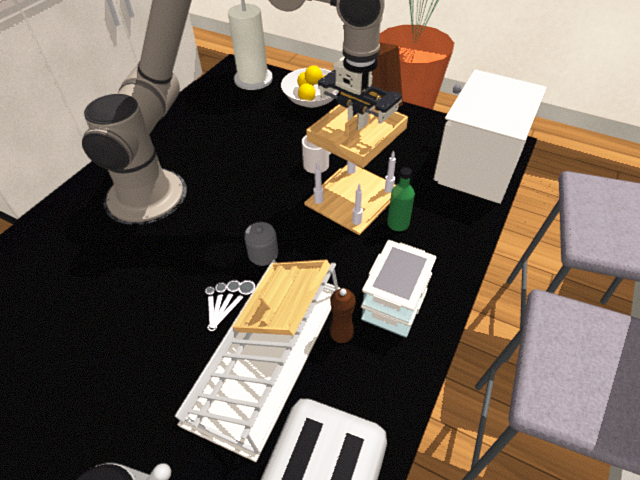

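```bash
cat >> h.py <<'E'
def traypose(n,h,c0,eul,mz=.03,step=1):
    p,d,c=load(n);W=cloud(d,c).reshape(-1,3);g=d.ravel()>0.05
    hsv=cv2.cvtColor(p,cv2.COLOR_RGB2HSV).reshape(-1,3);wood=(hsv[:,0]>8)&(hsv[:,0]<28)&(hsv[:,1]>60)
    Rd=Ro.from_euler('xyz',eul,degrees=True).as_matrix();L=(W-c0)@Rd
    m=g&wood&(abs(L[:,0])<.1)&(abs(L[:,1])<.112)&(L[:,2]>-.02)&(L[:,2]<.07)
    m&=~((abs(L[:,0])<.05)&(abs(L[:,1])<.02)) # fingers
    idx=np.flatnonzero(m)[::step]
    x,k,e=fit(W[idx],lambda P:tray(P,h),c0,Ro.from_matrix(Rd).as_rotvec(),it=6,trim=.006)
    R=Ro.from_rotvec(x[3:]);print(n,"tray",x[:3].round(4),R.as_euler('xyz',degrees=True).round(2),k,e.round(4),'grip',(x[:3]+R.apply([0,0,.036])).round(4))
    return x
def standpose(n,c0=(.544,.2585,0),yaw=-10.1,zmin=.008,zmax=.2):
    p,d,c=load(n);W=cloud(d,c).reshape(-1,3);g=d.ravel()>0.05
    m=g&(np.hypot(W[:,0]-c0[0],W[:,1]-c0[1])<.16)&(W[:,2]>zmin)&(W[:,2]<zmax)
    x,k,e=fit(W[m],stand,list(c0),[0,0,np.deg2rad(yaw)],free6=False,it=6,trim=.006)
    print(n,"stand",x[:2].round(4),np.rad2deg(x[5]).round(2),k,e.round(4));return x
E
python3 - <<'E'
from h import *
c0=np.array([.544,.2575,.234])
for n,s in(("w3",6),("t3",1),("s3",1)): traypose(n,.034,c0,[0,0,-10.1],step=s)
standpose("s3")
E
```

```text
w3 tray [0.5453 0.2579 0.233 ] [ -0.03   0.12 -10.1 ] 16129 0.001 grip [0.5454 0.2579 0.269 ]
t3 tray [0.5458 0.2572 0.2334] [  0.04  -0.03 -10.11] 3947 0.0015 grip [0.5458 0.2572 0.2694]
s3 tray [0.5452 0.2561 0.2342] [  0.4    0.34 -10.14] 3103 0.0015 grip [0.5454 0.2558 0.2702]
s3 stand [0.5434 0.2588] -10.08 3847 0.002
```

{"method": "move_arm", "body": {"deltas": [{"dp": [0.015, 0.0015, -0.0018], "turn": [0, 0, 0]}, {"dp": [0.035, 0.0015, -0.0018], "turn": [0, 0, 0]}, {"dp": [0.055, 0.0015, -0.0018], "turn": [0, 0, 0]}, {"dp": [0.066, 0.0015, -0.0018], "turn": [0, 0, 0]}, {"dp": [0.066, 0.0015, -0.0018], "turn": [0, 0, 0]}, {"dp": [0.066, 0.0015, -0.0018], "turn": [0, 0, 0]}]}}

```text
time: 6.65
tool_pos: [0.5442, 0.2574, 0.1869]
tool_rot: [1.007, 1.569, 0.828]
contact_force: [0.1, 0.5, -2.8]
opening: 0.0121
```

Run:
```python
from h import *
from cell import robot
for n in("wrist","top","scene"): shot(robot,n,n[0]+"4")
now(None,None,robot)
c0=np.array([.544,.2585,.167])
for n,s in(("w4",6),("t4",1),("s4",1)): traypose(n,.034,c0,[0,0,-10.1],step=s)
standpose("s4")
p,d,c=load("w4");crop(p,(60,50,580,180),"pics/w4c.png",1.5)
p,d,c=load("s4");crop(p,(290,110,430,240),"pics/s4c.png",4.5)
```

```text
6.8 [0.5442 0.2579 0.1871] q [0.31 0.51 1.36 0.   1.26 0.49] F [ 0.3  0.1 -3.7] T [-0.04 -0.05  0.02] op 0.0117
w4 tray [0.5445 0.2585 0.1688] [  0.03  -0.02 -10.2 ] 16089 0.001 grip [0.5445 0.2585 0.2048]
t4 tray [0.5448 0.2579 0.1689] [  0.17  -0.13 -10.09] 3397 0.0016 grip [0.5447 0.2578 0.2049]
s4 tray [0.5442 0.2578 0.1693] [  0.74   0.19 -10.27] 2809 0.0015 grip [0.5442 0.2573 0.2053]
s4 stand [0.5435 0.2587] -10.07 3336 0.002
```

View pics/w4c.png

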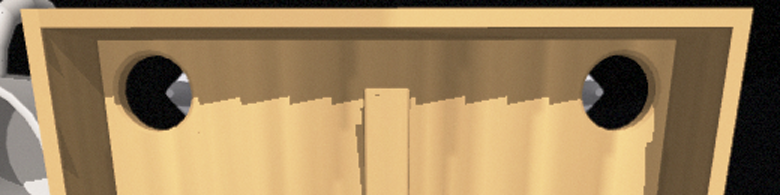

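View pics/s4c.png

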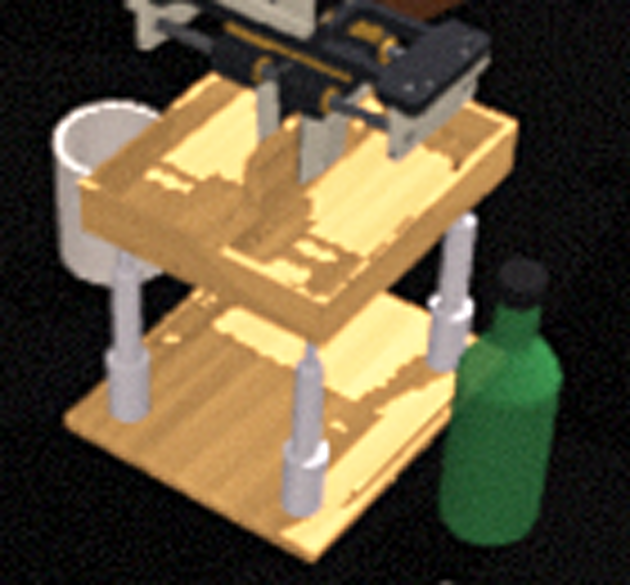

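{"method": "move_arm", "body": {"deltas": [{"dp": [0.008, 0.0003, -0.0003], "turn": [0, 0, 0]}, {"dp": [0.016, 0.0003, -0.0003], "turn": [0, 0, 0]}, {"dp": [0.024, 0.0003, -0.0003], "turn": [0, 0, 0]}, {"dp": [0.031, 0.0003, -0.0003], "turn": [0, 0, 0]}, {"dp": [0.031, 0.0003, -0.0003], "turn": [0, 0, 0]}, {"dp": [0.031, 0.0003, -0.0003], "turn": [0, 0, 0]}]}}

```text
time: 7.4
tool_pos: [0.5433, 0.2583, 0.1546]
tool_rot: [2.189, 1.57, 2.011]
contact_force: [-0.2, 0.4, -3.4]
opening: 0.0117
```

Run:
```python
from h import *
from cell import robot
shot(robot,"wrist","w5")
now(None,None,robot)
c0=np.array([.544,.2585,.136])
x=traypose("w5",.034,c0,[0,0,-10.1],step=6)
p,d,c=load("w5");W=cloud(d,c).reshape(-1,3)
L=(W-x[:3])@Ro.from_rotvec(x[3:]).as_matrix()
for sx in(-1,1):
    r=np.hypot(L[:,0]-sx*.066,L[:,1]-.078)
    for z0,z1 in((-.004,.004),(.004,.010),(.01,.016)):
        m=(r<.0095)&(L[:,2]>z0)&(L[:,2]<z1);print(sx,z0,m.sum(),L[m].mean(0).round(4),L[m].min(0).round(4),L[m].max(0).round(4))
crop(p,(60,50,580,180),"pics/w5c.png",1.5)
```

```text
7.45 [0.5435 0.2584 0.1549] q [0.32 0.54 1.41 0.   1.19 0.49] F [ 0.6 -0.7 -2.8] T [-0.   -0.14  0.02] op 0.0119
w5 tray [0.5436 0.2595 0.1365] [ -0.02   0.07 -10.15] 16131 0.001 grip [0.5436 0.2595 0.1725]
-1 -0.004 127 [-0.0624  0.0776 -0.0001] [-0.0653  0.0738 -0.004 ] [-0.0612  0.0815  0.004 ]
-1 0.004 173 [-0.063   0.0774  0.0076] [-0.0674  0.0738  0.004 ] [-0.0614  0.0812  0.01  ]
-1 0.01 165 [-0.0641  0.0775  0.0127] [-0.0669  0.0746  0.01  ] [-0.0621  0.0807  0.0159]
1 -0.004 135 [0.0635 0.0774 0.    ] [ 0.0624  0.0737 -0.004 ] [0.0665 0.0815 0.004 ]
1 0.004 168 [0.0642 0.0776 0.0075] [0.062  0.0737 0.0041] [0.0685 0.0815 0.0099]
1 0.01 169 [0.0649 0.0775 0.0128] [0.0628 0.0745 0.0101] [0.0678 0.0806 0.016 ]
```

View pics/w5c.png

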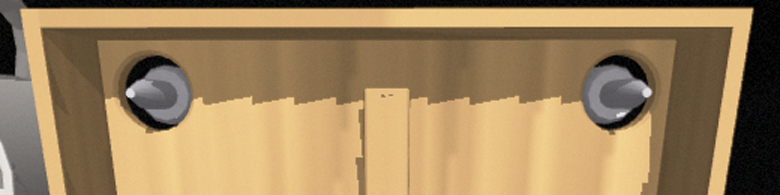

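{"method": "move_arm", "body": {"deltas": [{"dp": [0.003, -0.0003, 0.0005], "turn": [0, 0, 0]}, {"dp": [0.007, -0.0003, 0.0005], "turn": [0, 0, 0]}, {"dp": [0.012, -0.0003, 0.0005], "turn": [0, 0, 0]}, {"dp": [0.018, -0.0003, 0.0005], "turn": [0, 0, 0]}, {"dp": [0.025, -0.0003, 0.0005], "turn": [0, 0, 0]}]}}

```text
time: 7.95
tool_pos: [0.5437, 0.258, 0.1293]
tool_rot: [1.726, 1.57, 1.548]
contact_force: [-0.6, -0.4, -2.9]
opening: 0.0118
```

No contact; the posts' 17 mm parts are in the holes. Continue down.

{"method": "move_arm", "body": {"deltas": [{"dp": [0.008, 0, 0], "turn": [0, 0, 0]}, {"dp": [0.016, 0, 0], "turn": [0, 0, 0]}, {"dp": [0.024, 0, 0], "turn": [0, 0, 0]}, {"dp": [0.032, 0, 0], "turn": [0, 0, 0]}, {"dp": [0.038, 0, 0], "turn": [0, 0, 0]}, {"dp": [0.042, 0, 0], "turn": [0, 0, 0]}, {"dp": [0.042, 0, 0], "turn": [0, 0, 0]}]}}

```text
time: 8.65
tool_pos: [0.5435, 0.2579, 0.0872]
tool_rot: [2.64, 1.57, 2.462]
contact_force: [0.5, -0.1, -3.8]
opening: 0.012
```

Run:
```python
from h import *
from cell import robot
shot(robot,"wrist","w6");shot(robot,"scene","s6")
now(None,None,robot)
x=traypose("w6",.034,np.array([.544,.2585,.070]),[0,0,-10.1],step=6)
```

```text
8.75 [0.5439 0.2581 0.088 ] q [0.32 0.61 1.48 0.   1.05 0.49] F [ 0.7  0.  -2.8] T [-0.07 -0.14  0.06] op 0.0114
w6 tray [0.5437 0.259  0.0691] [-1.000e-02  8.000e-02 -1.016e+01] 14913 0.001 grip [0.5438 0.259  0.1051]
```

View pics/w6.png

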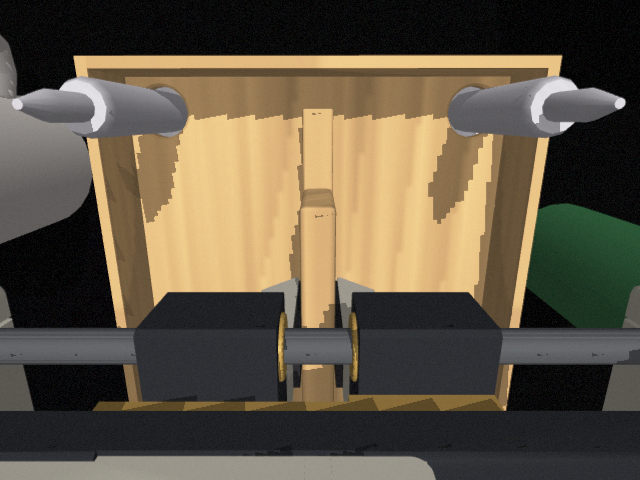

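{"method": "move_arm", "body": {"deltas": [{"dp": [0.002, 0, 0], "turn": [0, 0, 0]}, {"dp": [0.004, 0, 0], "turn": [0, 0, 0]}, {"dp": [0.006, 0, 0], "turn": [0, 0, 0]}, {"dp": [0.007, 0, 0], "turn": [0, 0, 0]}, {"dp": [0.008, 0, 0], "turn": [0, 0, 0]}, {"dp": [0.0085, 0, 0], "turn": [0, 0, 0]}]}}

```text
time: 9.35
tool_pos: [0.544, 0.2582, 0.0837]
tool_rot: [0.76, 1.568, 0.582]
contact_force: [-10.7, -3.9, 28.8]
opening: 0.0117
```

Run:
```python
from h import *
from cell import robot
now(None,None,robot)
for n in("wrist","top","scene"): shot(robot,n,n[0]+"7")
x=traypose("w7",.034,np.array([.544,.2585,.064]),[0,0,-10.1],step=6)
x=traypose("t7",.034,np.array([.544,.2585,.064]),[0,0,-10.1])
x=traypose("s7",.034,np.array([.544,.2585,.064]),[0,0,-10.1])
now(None,None,robot)
p,d,c=load("s7");crop(p,(290,110,430,240),"pics/s7c.png",4.5)
p,d,c=load("t7");crop(p,(150,160,310,350),"pics/t7c.png",3.1)
```

```text
9.35 [0.544  0.2582 0.0837] q [0.32 0.62 1.49 0.   1.03 0.49] F [-10.7  -3.9  28.8] T [-0.93  2.    0.01] op 0.0117
w7 tray [0.5443 0.2592 0.0657] [ -0.05   0.03 -10.13] 14919 0.001 grip [0.5443 0.2592 0.1017]
t7 tray [0.5445 0.2582 0.0654] [  0.36   0.1  -10.12] 2417 0.0017 grip [0.5445 0.258  0.1014]
s7 tray [0.5434 0.2586 0.0644] [  2.04   1.03 -10.19] 2222 0.0016 grip [0.5439 0.2573 0.1003]
9.5 [0.544  0.2582 0.0837] q [0.32 0.62 1.49 0.   1.03 0.49] F [-9.3 -3.7 26. ] T [-0.79  1.86 -0.03] op 0.0118
```

View pics/s7c.png

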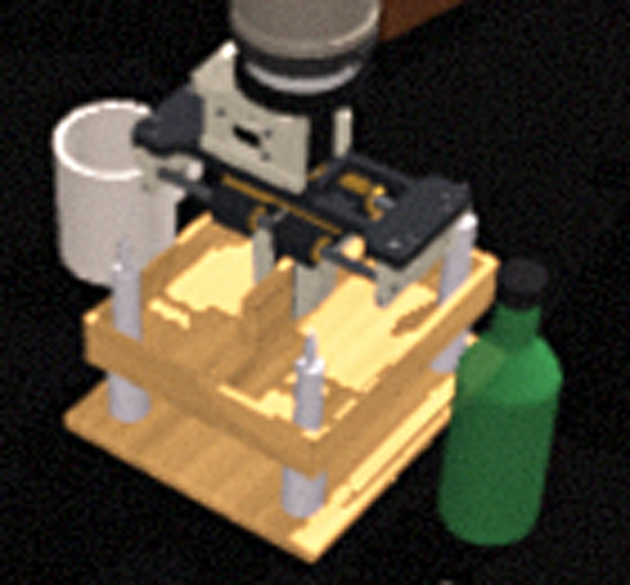

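View pics/t7c.png

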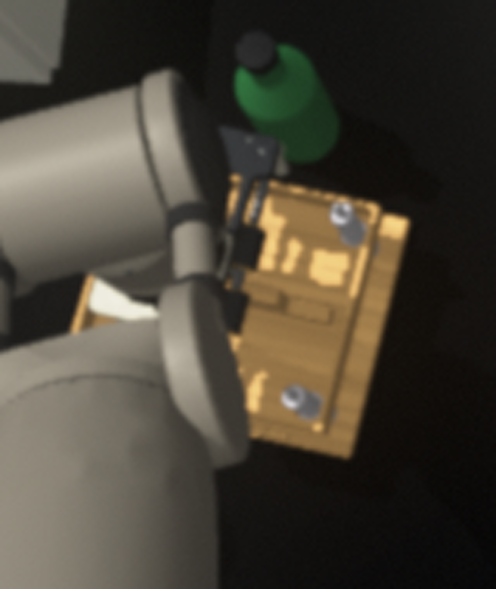

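View pics/w7.png

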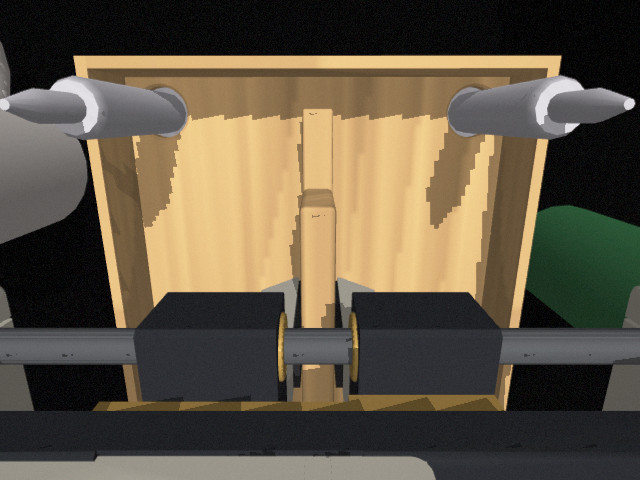

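Run:
```python
from h import *
for n in("w7","w6"):
    x=traypose(n,.034,np.array([.544,.2585,.064]),[0,0,-10.1],step=6)
    p,d,c=load(n);W=cloud(d,c).reshape(-1,3)
    L=(W-x[:3])@Ro.from_rotvec(x[3:]).as_matrix()
    for sx in(-1,1):
        r=np.hypot(L[:,0]-sx*.066,L[:,1]-.078)
        m=(r<.011)&(L[:,2]>.02);Q=L[m];print(n,sx,"tip",np.sort(Q[:,2])[-5:].round(4))
        h,e=np.histogram(Q[:,2],np.arange(.05,.1,.002));print(dict(zip(e.round(3).tolist(),h.tolist())))
        for z0,z1 in((.008,.014),(.02,.03),(.03,.05),(.05,.06)):
            m=(r<.0115)&(L[:,2]>z0)&(L[:,2]<z1);print('  ',z0,L[m].min(0).round(4)[:2],L[m].max(0).round(4)[:2])
```

```text
w7 tray [0.5443 0.2592 0.0657] [ -0.05   0.03 -10.13] 14919 0.001 grip [0.5443 0.2592 0.1017]
w7 -1 tip [0.0893 0.0894 0.0894 0.0895 0.0896]
{0.05: 178, 0.052: 159, 0.054: 190, 0.056: 202, 0.058: 202, 0.06: 387, 0.062: 1038, 0.064: 728, 0.066: 148, 0.068: 136, 0.07: 161, 0.072: 151, 0.074: 170, 0.076: 207, 0.078: 293, 0.08: 285, 0.082: 238, 0.084: 212, 0.086: 187, 0.088: 64, 0.09: 0, 0.092: 0, 0.094: 0, 0.096: 0}
   0.008 [-0.0665  0.0693] [-0.0573  0.0861]
   0.02 [-0.0664  0.0693] [-0.0574  0.0862]
   0.03 [-0.0668  0.0693] [-0.057   0.0863]
   0.05 [-0.0706  0.0693] [-0.057   0.0863]
w7 1 tip [0.0888 0.0889 0.089  0.0891 0.0892]
{0.05: 175, 0.052: 173, 0.054: 193, 0.056: 200, 0.058: 190, 0.06: 402, 0.062: 995, 0.064: 762, 0.066: 121, 0.068: 143, 0.07: 157, 0.072: 155, 0.074: 181, 0.076: 178, 0.078: 297, 0.08: 294, 0.082: 236, 0.084: 202, 0.086: 191, 0.088: 68, 0.09: 0, 0.092: 0, 0.094: 0, 0.096: 0}
   0.008 [0.0568 0.0695] [0.0654 0.0862]
   0.02 [0.0567 0.0693] [0.0658 0.0862]
   0.03 [0.0566 0.0693] [0.0658 0.0863]
   0.05 [0.0567 0.0693] [0.0665 0.0864]
w6 tray [0.5437 0.2591 0
[... 371 characters left out ...]
9: 112, 0.092: 2, 0.094: 0, 0.096: 0}
   0.008 [-0.065   0.0696] [-0.057   0.0862]
   0.02 [-0.0657  0.0695] [-0.0568  0.0863]
   0.03 [-0.0659  0.0695] [-0.0566  0.0865]
   0.05 [-0.0661  0.0695] [-0.0568  0.0865]
w6 1 tip [0.0917 0.0918 0.0918 0.0918 0.0919]
{0.05: 146, 0.052: 160, 0.054: 156, 0.056: 166, 0.058: 171, 0.06: 192, 0.062: 290, 0.064: 657, 0.066: 1083, 0.068: 143, 0.07: 109, 0.072: 148, 0.074: 141, 0.076: 146, 0.078: 168, 0.08: 251, 0.082: 258, 0.084: 239, 0.086: 198, 0.088: 175, 0.09: 117, 0.092: 0, 0.094: 0, 0.096: 0}
   0.008 [0.0572 0.0695] [0.0662 0.0862]
   0.02 [0.0574 0.0695] [0.0662 0.0864]
   0.03 [0.0571 0.0695] [0.0664 0.0865]
   0.05 [0.0571 0.0695] [0.0664 0.0865]
```

{"method": "move_arm", "body": {"deltas": [{"dp": [-0.002, 0, 0], "turn": [0, 0, 0]}, {"dp": [-0.004, 0, 0], "turn": [0, 0, 0]}, {"dp": [-0.004, 0, 0], "turn": [0, 0, 0]}]}}

```text
time: 9.8
tool_pos: [0.5441, 0.2582, 0.0838]
tool_rot: [1.194, 1.569, 1.016]
contact_force: [-1.0, 1.0, 4.9]
opening: 0.012
```

```bash
python3 - <<'E'
s=open('h.py').read()
s=s.replace("return np.min([box(P,(-X,-Y,0),(X,Y,.006)),","return np.min([box(P,(-X+.002,-Y+.002,-.03),(X-.002,Y-.002,.006)),")
open('h.py','w').write(s)
E
python3 - <<'E'
from h import *
from cell import robot
now(None,None,robot);shot(robot,"wrist","w8")
for n,s in(("w8",6),("t7",1),("s7",1)): traypose(n,.034,np.array([.544,.2585,.062]),[0,0,-10.1],step=s)
Rd=[0,-30,4.65]
for n,s in(("w1",6),("t0",1)): 
  if n=="w1": traypose(n,.034,np.array([.5833,-.3648,.0752]),Rd,step=s)
import shutil;shutil.copy("top0.npz","t0.npz");shutil.copy("scene0.npz","s0.npz")
for n in("t0","s0"): traypose(n,.018,np.array([.567,-.166,.0752]),Rd);
for n in("t4","s4","w4","w5"): traypose(n,.034,np.array([.544,.2585,.16 if n!="w5" else .132]),[0,0,-10.1],step=6 if n[0]=="w" else 1)
E
```

```text
9.8 [0.5441 0.2582 0.0838] q [0.32 0.62 1.49 0.   1.04 0.49] F [-1.   1.   4.9] T [-0.31  0.29  0.04] op 0.012
w8 tray [0.5443 0.2593 0.0598] [ -0.07   0.03 -10.16] 14926 0.0006 grip [0.5444 0.2593 0.0958]
t7 tray [0.5445 0.258  0.06  ] [-7.000e-02  1.000e-02 -1.017e+01] 2409 0.0018 grip [0.5445 0.2581 0.096 ]
s7 tray [0.5437 0.2581 0.0606] [ -0.26  -0.12 -10.09] 2215 0.0016 grip [0.5437 0.2582 0.0966]
w1 tray [ 0.5856 -0.364   0.0696] [ -0.06 -29.95   4.67] 7723 0.0008 grip [ 0.5676 -0.3655  0.1008]
t0 tray [ 0.5702 -0.1637  0.0704] [ -0.06 -30.11   4.66] 5278 0.0017 grip [ 0.5522 -0.1651  0.1015]
s0 tray [ 0.5704 -0.1771  0.0705] [ -0.26 -30.03   4.68] 3502 0.0017 grip [ 0.5524 -0.1784  0.1017]
t4 tray [0.5448 0.2578 0.1633] [  0.08  -0.11 -10.11] 3388 0.0016 grip [0.5447 0.2578 0.1993]
s4 tray [0.5442 0.2576 0.164 ] [ -0.02  -0.16 -10.16] 2809 0.0014 grip [0.5441 0.2576 0.2   ]
w4 tray [0.5445 0.2586 0.1628] [  0.03  -0.04 -10.21] 16094 0.0007 grip [0.5445 0.2586 0.1988]
w5 tray [0.5436 0.2596 0.1305] [-1.000e-02  7.000e-02 -1.014e+01] 16134 0.0007 grip [0.5436 0.2596 0.1665]
```

The deep tray sits at 60 mm and level. The earlier 6 mm puzzle came from my fit confusing the top and bottom faces of the floor. Next I release it.

{"method": "move_arm", "body": {"deltas": [{"dp": [-0.0005, 0, 0], "turn": [0, 0, 0]}, {"dp": [-0.0005, 0, 0], "turn": [0, 0, 0]}, {"dp": [-0.0005, 0, 0], "turn": [0, 0, 0]}, {"dp": [-0.0005, 0, 0], "turn": [0, 0, 0]}, {"dp": [-0.0005, 0, 0], "turn": [0, 0, 0]}, {"dp": [-0.0005, 0, 0], "turn": [0, 0, 0]}], "hand": 0.06}}

```text
time: 10.45
tool_pos: [0.5437, 0.2581, 0.0837]
tool_rot: [1.85, 1.57, 1.672]
contact_force: [-0.2, 0.0, -0.5]
opening: 0.055
```

{"method": "move_arm", "body": {"deltas": [{"dp": [-0.01, 0, 0], "turn": [0, 0, 0]}, {"dp": [-0.03, 0, 0], "turn": [0, 0, 0]}, {"dp": [-0.06, 0, 0], "turn": [0, 0, 0]}, {"dp": [-0.1, 0, 0], "turn": [0, 0, 0]}, {"dp": [-0.15, 0, 0], "turn": [0, 0, 0]}, {"dp": [-0.19, 0, 0], "turn": [0, 0, 0]}, {"dp": [-0.2, 0, 0], "turn": [0, 0, 0]}, {"dp": [-0.2, 0, 0], "turn": [0, 0, 0]}]}}

```text
time: 11.25
tool_pos: [0.5444, 0.258, 0.2864]
tool_rot: [0.699, 1.566, 0.521]
contact_force: [0.2, -0.2, -0.5]
opening: 0.06
```

Run:
```python
from h import *
from cell import robot
for n in("wrist","top","scene"): shot(robot,n,n[0]+"9")
for n,s in(("w9",6),("t9",1),("s9",1)): traypose(n,.034,np.array([.544,.2585,.06]),[0,0,-10.1],step=s)
Rd=[0,-30,4.65]
for n in("t9","s9"): traypose(n,.018,np.array([.5702,-.165,.0705]),Rd)
R=toolR(4.67,30);g=np.array([.5522,-.166,.1016])
now(g+R[:,0]*(.0188-.13),R,robot)
```

```text
w9 tray [0.5441 0.2589 0.0598] [ -0.07   0.02 -10.19] 5164 0.0007 grip [0.5441 0.259  0.0958]
t9 tray [0.5446 0.2582 0.0599] [ -0.1   -0.07 -10.07] 3756 0.0018 grip [0.5445 0.2582 0.0959]
s9 tray [0.5438 0.2578 0.0606] [ -0.13  -0.08 -10.03] 2965 0.0016 grip [0.5437 0.2579 0.0966]
t9 tray [ 0.5701 -0.1635  0.0704] [-3.000e-02 -3.009e+01  4.700e+00] 5295 0.0017 grip [ 0.5521 -0.1649  0.1015]
s9 tray [ 0.5693 -0.1632  0.0705] [  0.04 -29.99   4.62] 3789 0.0012 grip [ 0.5513 -0.1647  0.1017]
11.4 [0.543  0.2575 0.2819] q [0.31 0.46 1.2  0.   1.49 0.49] F [-0.1 -0.3 -0.5] T [-0.01 -0.11  0.02] op 0.0597
dp [0.0841, -0.4294, 0.0306] turn [-14.53, -30.03, 3.9]
```

View pics/w9.png

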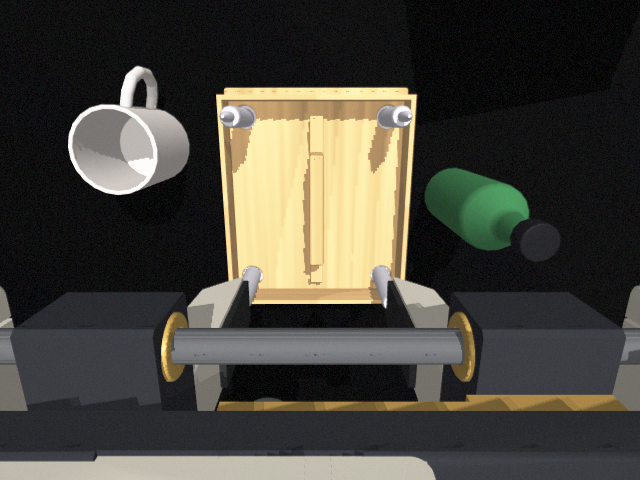

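View pics/s9.png

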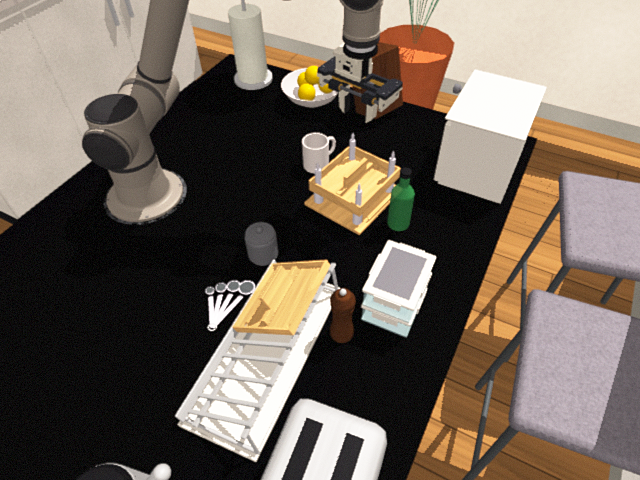

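{"method": "move_arm", "body": {"deltas": [{"dp": [0, -0.04, 0], "turn": [0, 0, 0]}, {"dp": [0, -0.09, 0.005], "turn": [-1.5, -3, 0.4]}, {"dp": [0, -0.14, 0.01], "turn": [-3, -6, 0.8]}, {"dp": [0, -0.19, 0.015], "turn": [-5.8, -12, 1.6]}, {"dp": [0, -0.24, 0.02], "turn": [-8.7, -18, 2.4]}, {"dp": [0.01, -0.29, 0.025], "turn": [-11.6, -24, 3.1]}, {"dp": [0.03, -0.34, 0.03], "turn": [-14.5, -30, 3.9]}, {"dp": [0.05, -0.39, 0.0306], "turn": [-14.5, -30, 3.9]}, {"dp": [0.0841, -0.4294, 0.0306], "turn": [-14.5, -30, 3.9]}, {"dp": [0.0841, -0.4294, 0.0306], "turn": [-14.5, -30, 3.9]}], "hand": 0.06}}

```text
time: 12.4
tool_pos: [0.4962, -0.1698, 0.1978]
tool_rot: [0.004, 1.045, 0.084]
contact_force: [1.4, 0.6, 0.2]
opening: 0.0597
```

Run:
```python
from h import *
from cell import robot
shot(robot,"wrist","w10")
x=traypose("w10",.018,np.array([.5701,-.1635,.0705]),[0,-30,4.65],step=6)
R=toolR(4.67,30);T=Ro.from_rotvec(x[3:])
g=x[:3]+T.apply([0,0,.039])
now(g+R[:,0]*.0188,R,robot)
```

```text
w10 tray [ 0.5693 -0.1628  0.0696] [ -0.07 -29.93   4.62] 6988 0.0007 grip [ 0.5514 -0.1642  0.1008]
12.45 [ 0.4948 -0.1753  0.1938] q [-0.71  0.18  1.99  0.59  0.68 -1.2 ] F [-0.4 -4.8 -3.3] T [-0.31  0.24 -0.13] op 0.0601
dp [0.1251, 0.0066, 0.0035] turn [-0.28, -0.15, 0.06]
```

View pics/w10.png

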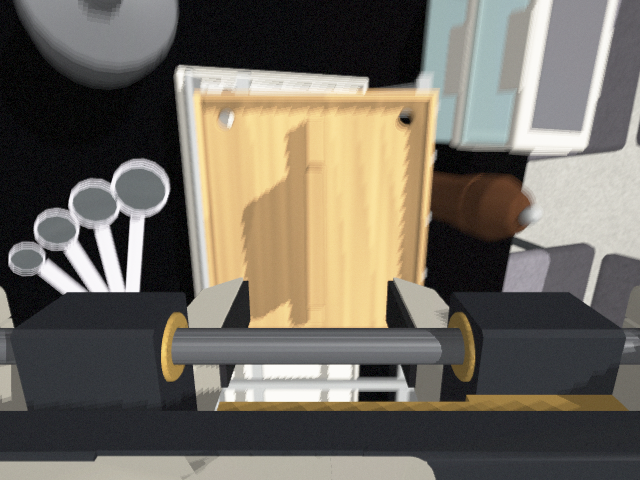

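Run:
```python
from h import *
from cell import robot
shot(robot,"wrist","w11")
x=traypose("w11",.018,np.array([.5701,-.1635,.0705]),[0,-30,4.65],step=6)
R=toolR(4.67,30);T=Ro.from_rotvec(x[3:])
g=x[:3]+T.apply([0,0,.039])
now(g+R[:,0]*.0188,R,robot)
```

```text
w11 tray [ 0.5694 -0.1629  0.0696] [ -0.11 -29.94   4.7 ] 7551 0.0007 grip [ 0.5515 -0.1643  0.1008]
12.5 [ 0.4953 -0.1726  0.1952] q [-0.7   0.18  1.99  0.59  0.68 -1.18] F [ 0.4  0.4 -0.3] T [-0.04  0.22 -0.01] op 0.0599
dp [0.1259, 0.0036, 0.0023] turn [-0.52, -0.18, -0.06]
```

{"method": "move_arm", "body": {"deltas": [{"dp": [0.03, 0.002, 0], "turn": [0, 0, 0]}, {"dp": [0.06, 0.002, 0], "turn": [0, 0, 0]}, {"dp": [0.08, 0.002, 0], "turn": [0, 0, 0]}, {"dp": [0.08, 0.002, 0], "turn": [0, 0, 0]}, {"dp": [0.08, 0.002, 0], "turn": [0, 0, 0]}]}}

```text
time: 13.0
tool_pos: [0.5375, -0.1625, 0.1303]
tool_rot: [0.005, 1.046, 0.087]
contact_force: [0.2, 0.0, -0.3]
opening: 0.0599
```

Run:
```python
from h import *
from cell import robot
shot(robot,"wrist","w12")
x=traypose("w12",.018,np.array([.5701,-.1635,.0705]),[0,-30,4.65],step=6)
R=toolR(4.67,30);T=Ro.from_rotvec(x[3:])
g=x[:3]+T.apply([0,0,.039])
now(g+R[:,0]*.0188,R,robot)
```

```text
w12 tray [ 0.5695 -0.1628  0.0697] [ -0.11 -29.95   4.69] 10679 0.0007 grip [ 0.5516 -0.1642  0.1009]
13.05 [ 0.5377 -0.163   0.1311] q [-0.62  0.34  1.99  0.73  0.51 -1.29] F [ 0.3 -0.3  0.2] T [-0.05  0.22 -0.03] op 0.06
dp [0.0488, -0.0025, -0.0034] turn [-0.03, 0.16, -0.08]
```

{"method": "move_arm", "body": {"deltas": [{"dp": [0.0, -0.0025, -0.003], "turn": [0, 0, 0]}, {"dp": [0.02, -0.0025, -0.003], "turn": [0, 0, 0]}, {"dp": [0.04, -0.0025, -0.003], "turn": [0, 0, 0]}, {"dp": [0.0488, -0.0025, -0.003], "turn": [0, 0, 0]}, {"dp": [0.0488, -0.0025, -0.003], "turn": [0, 0, 0]}, {"dp": [0.0488, -0.0025, -0.003], "turn": [0, 0, 0]}]}}

```text
time: 13.65
tool_pos: [0.5599, -0.1645, 0.0877]
tool_rot: [0.001, 1.044, 0.082]
contact_force: [0.3, -0.3, -0.2]
opening: 0.0602
```

Run:
```python
from h import *
from cell import robot
shot(robot,"wrist","w13")
x=traypose("w13",.018,np.array([.5701,-.1635,.0705]),[0,-30,4.65],step=6)
R=toolR(4.67,30);T=Ro.from_rotvec(x[3:])
g=x[:3]+T.apply([0,0,.039])
now(g+R[:,0]*.0188,R,robot)
```

```text
w13 tray [ 0.5695 -0.1626  0.0697] [ -0.06 -29.95   4.61] 15039 0.0007 grip [ 0.5516 -0.164   0.1008]
13.7 [ 0.56   -0.1646  0.088 ] q [-0.59  0.44  1.98  0.86  0.43 -1.42] F [-0.1 -0.6  0.5] T [-0.05  0.19  0.01] op 0.0595
dp [0.0005, 0.0012, -0.0008] turn [-0.04, 0.22, -0.0]
```

View pics/w13.png

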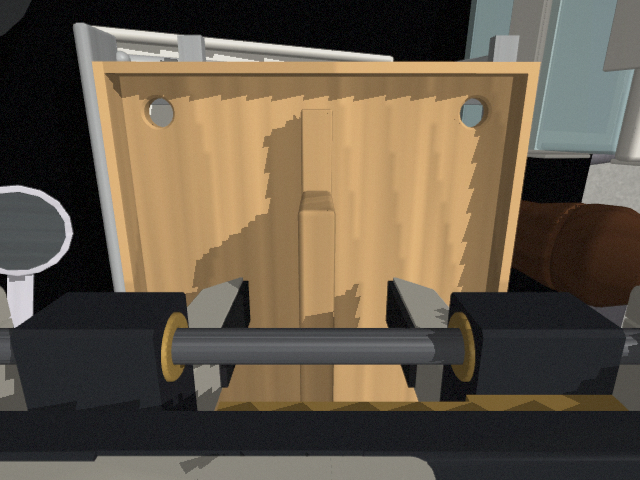

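The board is centred between the fingers at column 317, so I close on it.

{"method": "move_arm", "body": {"deltas": [{"dp": [0, 0.001, -0.0005], "turn": [0, 0, 0]}, {"dp": [0, 0.001, -0.0005], "turn": [0, 0, 0]}, {"dp": [0, 0.001, -0.0005], "turn": [0, 0, 0]}, {"dp": [0, 0.001, -0.0005], "turn": [0, 0, 0]}, {"dp": [0, 0.001, -0.0005], "turn": [0, 0, 0]}, {"dp": [0, 0.001, -0.0005], "turn": [0, 0, 0]}, {"dp": [0, 0.001, -0.0005], "turn": [0, 0, 0]}, {"dp": [0, 0.001, -0.0005], "turn": [0, 0, 0]}, {"dp": [0, 0.001, -0.0005], "turn": [0, 0, 0]}, {"dp": [0, 0.001, -0.0005], "turn": [0, 0, 0]}], "hand": 0.0, "squeeze": 30}}

```text
time: 14.7
tool_pos: [0.5597, -0.1634, 0.0871]
tool_rot: [0.002, 1.044, 0.082]
contact_force: [1.2, -1.1, 3.0]
opening: 0.0119
```

{"method": "move_arm", "body": {"deltas": [{"dp": [0, 0, 0], "turn": [0, 0, 0]}, {"dp": [-0.01, 0, 0], "turn": [0, 0, 0]}, {"dp": [-0.025, 0, 0], "turn": [0, 0, 0]}, {"dp": [-0.045, 0, 0], "turn": [0, 0, 0]}, {"dp": [-0.07, 0, 0], "turn": [0, 0, 0]}, {"dp": [-0.1, 0, 0], "turn": [0, 0, 0]}, {"dp": [-0.13, 0, 0], "turn": [0, 0, 0]}, {"dp": [-0.15, 0, 0], "turn": [0, 0, 0]}, {"dp": [-0.15, 0, 0], "turn": [0, 0, 0]}, {"dp": [-0.15, 0, 0], "turn": [0, 0, 0]}]}}

```text
time: 15.7
tool_pos: [0.484, -0.1694, 0.2157]
tool_rot: [0.003, 1.045, 0.083]
contact_force: [-0.1, -0.4, -3.1]
opening: 0.0117
```

Run:
```python
from h import *
from cell import robot
R=toolR(-10.1,0)
for w in([.50,-.05,.33],[.544,.2585,.29]): now(np.array(w)+R[:,0]*.0188,R,robot)
```

```text
15.7 [ 0.484  -0.1694  0.2157] q [-0.72  0.12  1.98  0.57  0.73 -1.17] F [-0.1 -0.4 -3.1] T [-0.06  0.46  0.  ] op 0.0117
dp [-0.0696, 0.1179, 0.07] turn [14.36, 29.95, -3.95]
15.7 [ 0.484  -0.1694  0.2157] q [-0.72  0.12  1.98  0.57  0.73 -1.17] F [-0.1 -0.4 -3.1] T [-0.06  0.46  0.  ] op 0.0117
dp [-0.0001, 0.4218, 0.1091] turn [14.36, 29.95, -3.95]
```

{"method": "move_arm", "body": {"deltas": [{"dp": [-0.015, 0.01, 0.01], "turn": [1.4, 3, -0.4]}, {"dp": [-0.03, 0.02, 0.025], "turn": [2.8, 6, -0.8]}, {"dp": [-0.05, 0.035, 0.04], "turn": [4.3, 9, -1.2]}, {"dp": [-0.065, 0.05, 0.055], "turn": [6.4, 13.5, -1.8]}, {"dp": [-0.0696, 0.07, 0.065], "turn": [8.6, 18, -2.4]}, {"dp": [-0.0696, 0.09, 0.07], "turn": [10.8, 22.5, -3]}, {"dp": [-0.0696, 0.105, 0.07], "turn": [13, 27, -3.6]}, {"dp": [-0.0696, 0.1179, 0.07], "turn": [14.36, 29.95, -3.95]}, {"dp": [-0.0696, 0.1179, 0.07], "turn": [14.36, 29.95, -3.95]}, {"dp": [-0.0696, 0.1179, 0.07], "turn": [14.36, 29.95, -3.95]}]}}

```text
time: 16.7
tool_pos: [0.5005, -0.0498, 0.3101]
tool_rot: [2.806, 1.57, 2.632]
contact_force: [0.4, -0.4, -2.3]
opening: 0.0117
```

Run:
```python
from h import *
from cell import robot
R=toolR(-10.1,0)
for w in([.544,.2585,.27],): now(np.array(w)+R[:,0]*.0188,R,robot)
```

```text
16.7 [ 0.5005 -0.0498  0.3101] q [-0.25  0.25  1.42  0.    1.47 -0.08] F [ 0.4 -0.4 -2.3] T [-0.03 -0.07  0.01] op 0.0117
dp [0.0591, 0.3111, -0.0104] turn [0.14, -0.06, -0.02]
```

{"method": "move_arm", "body": {"deltas": [{"dp": [0, 0.015, 0], "turn": [0, 0, 0]}, {"dp": [0, 0.05, 0], "turn": [0, 0, 0]}, {"dp": [0, 0.09, 0], "turn": [0, 0, 0]}, {"dp": [0.01, 0.13, -0.002], "turn": [0, 0, 0]}, {"dp": [0.02, 0.17, -0.004], "turn": [0, 0, 0]}, {"dp": [0.035, 0.21, -0.006], "turn": [0, 0, 0]}, {"dp": [0.045, 0.25, -0.008], "turn": [0, 0, 0]}, {"dp": [0.059, 0.285, -0.0104], "turn": [0, 0, 0]}, {"dp": [0.059, 0.305, -0.0104], "turn": [0, 0, 0]}, {"dp": [0.059, 0.3111, -0.0104], "turn": [0, 0, 0]}]}}

```text
time: 17.7
tool_pos: [0.5444, 0.2592, 0.2516]
tool_rot: [3.136, 1.571, 2.962]
contact_force: [0.7, -0.3, -2.4]
opening: 0.0116
```

{"method": "move_arm", "body": {"deltas": [{"dp": [0.02, 0, 0], "turn": [0, 0, 0]}, {"dp": [0.04, 0, 0], "turn": [0, 0, 0]}, {"dp": [0.05, 0, 0], "turn": [0, 0, 0]}, {"dp": [0.05, 0, 0], "turn": [0, 0, 0]}, {"dp": [0.05, 0, 0], "turn": [0, 0, 0]}]}}

```text
time: 18.2
tool_pos: [0.5451, 0.2574, 0.2037]
tool_rot: [0.19, 1.569, 0.013]
contact_force: [0.1, 0.4, -2.2]
opening: 0.0117
```

Run:
```python
from h import *
from cell import robot
for n in("wrist","top","scene"): shot(robot,n,n[0]+"14")
now(None,None,robot)
for n,s in(("w14",6),("t14",1),("s14",1)): traypose(n,.018,np.array([.544,.2585,.18]),[0,0,-10.1],step=s)
p,d,c=load("w14");crop(p,(60,40,580,200),"pics/w14c.png",1.5)
p,d,c=load("s14");crop(p,(290,100,430,240),"pics/s14c.png",4.2)
```

```text
18.35 [0.5452 0.2579 0.2042] q [ 0.32  0.5   1.34 -0.    1.3   0.49] F [-0.4 -0.2 -2.4] T [-0.05 -0.05  0.  ] op 0.0119
w14 tray [0.5452 0.2573 0.184 ] [ -0.15  -0.04 -10.14] 14153 0.0007 grip [0.5452 0.2574 0.22  ]
t14 tray [0.5453 0.2562 0.1844] [ -0.13  -0.11 -10.01] 3555 0.0016 grip [0.5453 0.2563 0.2204]
s14 tray [0.545  0.2565 0.1851] [-0.22 -0.16 -9.99] 2627 0.0015 grip [0.5449 0.2567 0.2211]
```

View pics/w14c.png

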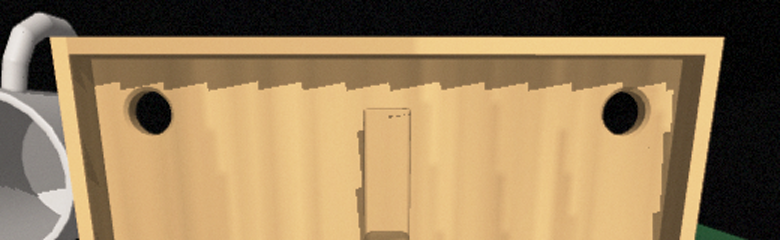

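View pics/s14c.png

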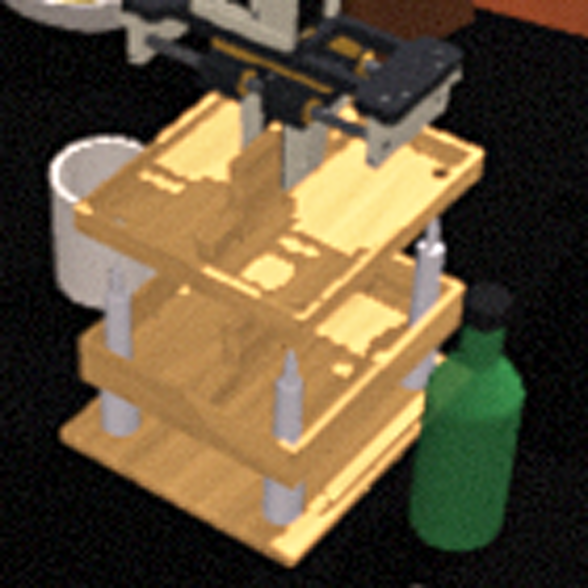

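{"method": "move_arm", "body": {"deltas": [{"dp": [0.0, 0.0018, -0.0015], "turn": [0, 0, 0]}, {"dp": [0.01, 0.0018, -0.0015], "turn": [0, 0, 0]}, {"dp": [0.02, 0.0018, -0.0015], "turn": [0, 0, 0]}, {"dp": [0.025, 0.0018, -0.0015], "turn": [0, 0, 0]}, {"dp": [0.025, 0.0018, -0.0015], "turn": [0, 0, 0]}, {"dp": [0.025, 0.0018, -0.0015], "turn": [0, 0, 0]}]}}

```text
time: 18.95
tool_pos: [0.5434, 0.26, 0.1777]
tool_rot: [-0.597, 1.57, -0.773]
contact_force: [0.1, 1.4, -2.1]
opening: 0.0118
```

Run:
```python
from h import *
from cell import robot
for n in("wrist","top","scene"): shot(robot,n,n[0]+"15")
now(None,None,robot)
for n,s in(("w15",6),("t15",1),("s15",1)): x=traypose(n,.018,np.array([.544,.2585,.159]),[0,0,-10.1],step=s)
p,d,c=load("w15");crop(p,(60,40,580,200),"pics/w15c.png",1.5)
p,d,c=load("s15");crop(p,(290,100,430,240),"pics/s15c.png",4.2)
```

```text
19.1 [0.5437 0.2601 0.1783] q [ 0.32  0.52  1.37 -0.    1.24  0.5 ] F [ 1.   0.1 -2. ] T [-0.08 -0.1   0.03] op 0.012
w15 tray [0.5435 0.2599 0.1579] [ -0.2    0.04 -10.07] 14313 0.0007 grip [0.5436 0.26   0.1939]
t15 tray [0.5438 0.2587 0.1583] [ -0.12  -0.11 -10.01] 3296 0.0016 grip [0.5437 0.2587 0.1943]
s15 tray [0.5431 0.2584 0.1591] [ -0.28  -0.11 -10.03] 2507 0.0015 grip [0.5431 0.2585 0.1951]
```

View pics/w15c.png

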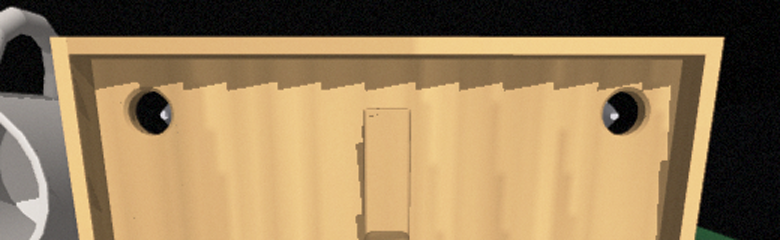

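View pics/s15c.png

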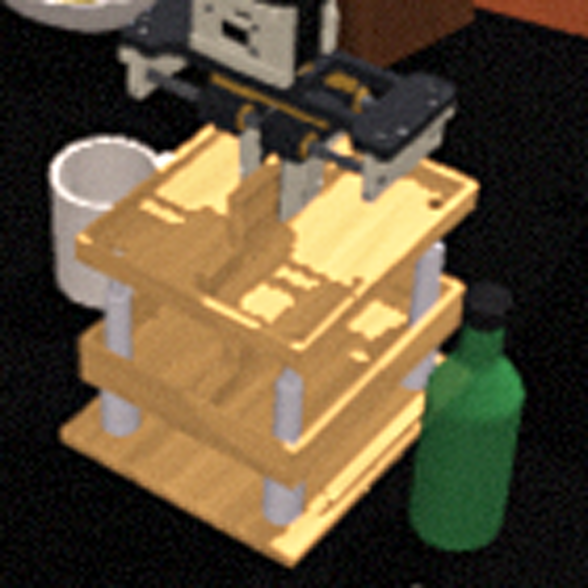

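Run:
```python
from h import *
x=traypose("w15",.018,np.array([.544,.2585,.159]),[0,0,-10.1],step=4)
p,d,c=load("w15");T=Ro.from_rotvec(x[3:]).as_matrix()
for sx in(-1,1):
    # tip pixel: brightest in hole
    for dz in(-.006,-.004,-.002): print(sx,dz,proj(x[:3]+T@[sx*.066,.078,dz],c).round(1))
    a=proj(x[:3]+T@[sx*.066,.078,-.004],c)[0];b=proj(x[:3]+T@[sx*.066+.001,.078,-.004],c)[0];e=proj(x[:3]+T@[sx*.066,.079,-.004],c)[0]
    print("px per mm x",b-a,"y",e-a)
    W=cloud(d,c);L=(W-x[:3])@T
    m=(np.hypot(L[...,0]-sx*.066,L[...,1]-.078)<.0065)&(L[...,2]>-.02)&(L[...,2]<.001)
    v,u=np.nonzero(m);Q=L[m]
    if len(Q): i=np.argsort(Q[:,2])[-8:];print(len(Q),Q[i].round(4).tolist()[-4:],u[i].mean(),v[i].mean())
    g=cv2.cvtColor(p,cv2.COLOR_RGB2GRAY);u0,v0=map(int,a);s=g[v0-14:v0+14,u0-16:u0+16]
crop(p,(140,90,200,135),"pics/hl.png",10);crop(p,(440,90,500,135),"pics/hr.png",10)
a=cv2.imread("pics/hl.png");b=cv2.imread("pics/hr.png");cv2.imwrite("pics/hh.png",np.hstack([a[:,:390],b[:,:390]]))
```

```text
w15 tray [0.5435 0.2599 0.1579] [ -0.18   0.04 -10.09] 21468 0.0007 grip [0.5435 0.26   0.1939]
-1 -0.006 [[168.9 114.8]]
-1 -0.004 [[167.3 114.7]]
-1 -0.002 [[165.6 114.6]]
px per mm x [2.27633757e+00 7.42222499e-04] y [-0.24171151 -2.38310629]
96 [[-0.0713, 0.0807, 0.0009], [-0.0675, 0.0835, 0.0009], [-0.0711, 0.0745, 0.0009], [-0.0696, 0.0729, 0.001]] 152.875 113.25
1 -0.006 [[466.  114.9]]
1 -0.004 [[467.6 114.8]]
1 -0.002 [[469.3 114.7]]
px per mm x [2.27415398e+00 7.41510517e-04] y [ 0.24243172 -2.38180334]
148 [[0.072, 0.0787, 0.0008], [0.0689, 0.0725, 0.0009], [0.0716, 0.0783, 0.0009], [0.0698, 0.0823, 0.0009]] 483.5 115.625
```

View pics/hh.png

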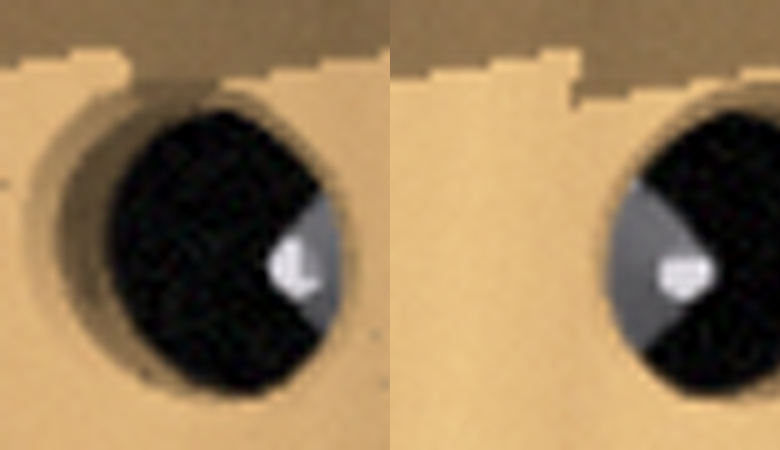

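{"method": "move_arm", "body": {"deltas": [{"dp": [0.0, -0.0007, 0.0007], "turn": [0, 0, 0]}, {"dp": [0.0, -0.0007, 0.0007], "turn": [0, 0, 0]}, {"dp": [0.005, -0.0007, 0.0007], "turn": [0, 0, 0]}, {"dp": [0.01, -0.0007, 0.0007], "turn": [0, 0, 0]}, {"dp": [0.014, -0.0007, 0.0007], "turn": [0, 0, 0]}, {"dp": [0.014, -0.0007, 0.0007], "turn": [0, 0, 0]}]}}

```text
time: 19.7
tool_pos: [0.5435, 0.259, 0.1628]
tool_rot: [-2.213, 1.569, -2.389]
contact_force: [-1.1, -0.4, -3.6]
opening: 0.0116
```

Run:
```python
from h import *
from cell import robot
now(None,None,robot)
for n in("wrist","top","scene"): shot(robot,n,n[0]+"16")
x=traypose("w16",.018,np.array([.544,.2585,.144]),[0,0,-10.1],step=4)
p,d,c=load("w16");W=cloud(d,c).reshape(-1,3)
L=(W-x[:3])@Ro.from_rotvec(x[3:]).as_matrix()
for sx in(-1,1):
    r=np.hypot(L[:,0]-sx*.066,L[:,1]-.078)
    for z0,z1 in((.002,.005),(.0065,.008),(.008,.010)):
        m=(r<.0055)&(L[:,2]>z0)&(L[:,2]<z1)
        if m.sum():print(sx,z0,m.sum(),L[m].mean(0).round(4),L[m].min(0).round(4),L[m].max(0).round(4))
    crop(p,(60,40,580,200),"pics/w16c.png",1.5)
p,d,c=load("s16");crop(p,(290,100,430,240),"pics/s16c.png",4.2)
```

```text
19.7 [0.5435 0.259  0.1628] q [ 0.32  0.54  1.39 -0.    1.21  0.49] F [-1.1 -0.4 -3.6] T [-0.08 -0.06  0.04] op 0.0116
w16 tray [0.5435 0.2589 0.1431] [ -0.22   0.12 -10.11] 21351 0.0007 grip [0.5436 0.259  0.1791]
-1 0.002 98 [-0.0639  0.0783  0.0036] [-0.071   0.0749  0.002 ] [-0.0618  0.0826  0.005 ]
-1 0.0065 28 [-0.0642  0.078   0.0072] [-0.0663  0.0758  0.0065] [-0.063   0.0805  0.0078]
-1 0.008 41 [-0.0646  0.0781  0.0089] [-0.0663  0.0761  0.008 ] [-0.0632  0.0801  0.0099]
1 0.002 107 [0.0648 0.0785 0.0034] [0.0624 0.0742 0.002 ] [0.0714 0.083  0.0049]
1 0.0065 29 [0.0651 0.0784 0.0071] [0.0636 0.0758 0.0065] [0.0671 0.0806 0.008 ]
1 0.008 48 [0.0655 0.0781 0.0089] [0.064  0.0762 0.008 ] [0.0679 0.0802 0.01  ]
```

View pics/w16c.png

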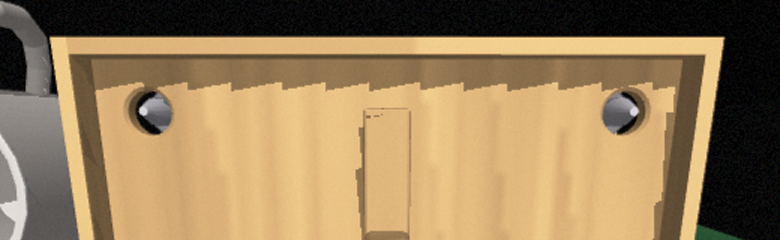

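View pics/s16c.png

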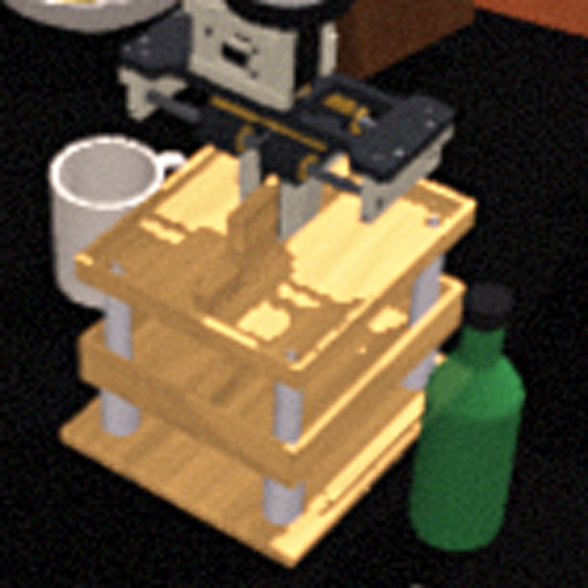

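{"method": "move_arm", "body": {"deltas": [{"dp": [0.002, 0.0001, 0.0004], "turn": [0, 0, 0]}, {"dp": [0.004, 0.0001, 0.0004], "turn": [0, 0, 0]}, {"dp": [0.006, 0.0001, 0.0004], "turn": [0, 0, 0]}, {"dp": [0.008, 0.0001, 0.0004], "turn": [0, 0, 0]}, {"dp": [0.0095, 0.0001, 0.0004], "turn": [0, 0, 0]}, {"dp": [0.0105, 0.0001, 0.0004], "turn": [0, 0, 0]}, {"dp": [0.0105, 0.0001, 0.0004], "turn": [0, 0, 0]}]}}

```text
time: 20.55
tool_pos: [0.5444, 0.2592, 0.1532]
tool_rot: [-0.496, 1.57, -0.672]
contact_force: [0.1, -0.5, -2.2]
opening: 0.0118
```

{"method": "move_arm", "body": {"deltas": [{"dp": [0.0007, 0, 0], "turn": [0, 0, 0]}, {"dp": [0.0014, 0, 0], "turn": [0, 0, 0]}, {"dp": [0.002, 0, 0], "turn": [0, 0, 0]}, {"dp": [0.0025, 0, 0], "turn": [0, 0, 0]}]}}

```text
time: 20.95
tool_pos: [0.5444, 0.2592, 0.1509]
tool_rot: [-0.19, 1.57, -0.366]
contact_force: [0.1, -0.1, -2.3]
opening: 0.0117
```

{"method": "move_arm", "body": {"deltas": [{"dp": [0.0007, 0, 0], "turn": [0, 0, 0]}, {"dp": [0.0014, 0, 0], "turn": [0, 0, 0]}, {"dp": [0.002, 0, 0], "turn": [0, 0, 0]}, {"dp": [0.002, 0, 0], "turn": [0, 0, 0]}]}}

```text
time: 21.35
tool_pos: [0.5445, 0.2592, 0.1495]
tool_rot: [0.064, 1.569, -0.112]
contact_force: [-1.7, -1.3, 3.5]
opening: 0.0115
```

Run:
```python
from h import *
from cell import robot
now(None,None,robot)
for n in("wrist","scene"): shot(robot,n,n[0]+"17")
for n in("w17","s17"):x=traypose(n,.018,np.array([.544,.2585,.13]),[0,0,-10.1],step=4 if n[0]=="w" else 1)
```

```text
21.35 [0.5445 0.2592 0.1495] q [ 0.32  0.55  1.41 -0.    1.18  0.49] F [-1.7 -1.3  3.5] T [-0.14  0.41  0.06] op 0.0115
w17 tray [0.5445 0.2592 0.1298] [ -0.09   0.04 -10.08] 21305 0.0007 grip [0.5446 0.2592 0.1658]
s17 tray [0.544  0.2579 0.1305] [ -0.28  -0.1  -10.05] 2411 0.0015 grip [0.5439 0.2581 0.1665]
```

{"method": "move_arm", "body": {"deltas": [{"dp": [0.0006, 0, 0], "turn": [0, 0, 0]}, {"dp": [0.0012, 0, 0], "turn": [0, 0, 0]}, {"dp": [0.0012, 0, 0], "turn": [0, 0, 0]}]}}

```text
time: 21.75
tool_pos: [0.5445, 0.2592, 0.1495]
tool_rot: [0.174, 1.569, -0.002]
contact_force: [-4.9, -3.0, 12.4]
opening: 0.012
```

{"method": "move_arm", "body": {"deltas": [{"dp": [-0.001, 0, 0], "turn": [0, 0, 0]}, {"dp": [-0.0018, 0, 0], "turn": [0, 0, 0]}, {"dp": [-0.0018, 0, 0], "turn": [0, 0, 0]}]}}

```text
time: 22.05
tool_pos: [0.5445, 0.2593, 0.1495]
tool_rot: [-0.02, 1.57, -0.196]
contact_force: [-0.3, -1.5, 2.4]
opening: 0.0117
```

{"method": "move_arm", "body": {"deltas": [{"dp": [0, 0, 0], "turn": [0, 0, 0]}, {"dp": [0, 0, 0], "turn": [0, 0, 0]}, {"dp": [0, 0, 0], "turn": [0, 0, 0]}, {"dp": [0, 0, 0], "turn": [0, 0, 0]}, {"dp": [0, 0, 0], "turn": [0, 0, 0]}, {"dp": [0, 0, 0], "turn": [0, 0, 0]}], "hand": 0.06}}

```text
time: 22.65
tool_pos: [0.5444, 0.2592, 0.1495]
tool_rot: [-0.187, 1.57, -0.363]
contact_force: [0.7, 0.5, -1.1]
opening: 0.0551
```

{"method": "move_arm", "body": {"deltas": [{"dp": [-0.01, 0, 0], "turn": [0, 0, 0]}, {"dp": [-0.03, 0, 0], "turn": [0, 0, 0]}, {"dp": [-0.06, 0, 0], "turn": [0, 0, 0]}, {"dp": [-0.1, 0, 0], "turn": [0, 0, 0]}, {"dp": [-0.14, 0, 0], "turn": [0, 0, 0]}, {"dp": [-0.16, 0, 0], "turn": [0, 0, 0]}, {"dp": [-0.16, 0, 0], "turn": [0, 0, 0]}, {"dp": [-0.16, 0, 0], "turn": [0, 0, 0]}]}}

```text
time: 23.45
tool_pos: [0.5441, 0.2592, 0.3096]
tool_rot: [-0.028, 1.57, -0.204]
contact_force: [-0.2, 0.9, -1.1]
opening: 0.06
```

Run:
```python
from h import *
from cell import robot
now(None,None,robot)
for n in("wrist","top","scene"): shot(robot,n,n[0]+"18")
for n,s in(("w18",4),("t18",1),("s18",1)):x=traypose(n,.018,np.array([.544,.2585,.13]),[0,0,-10.1],step=s)
for n in("t18","s18"):x=traypose(n,.034,np.array([.544,.2585,.06]),[0,0,-10.1])
p,d,c=load("s18");crop(p,(290,100,430,240),"pics/s18c.png",4.2)
```

```text
23.45 [0.5441 0.2592 0.3096] q [ 0.32  0.45  1.14 -0.    1.56  0.49] F [-0.2  0.9 -1.1] T [-0.03 -0.1  -0.02] op 0.06
w18 tray [0.5444 0.2588 0.1298] [ -0.08   0.03 -10.09] 9379 0.0007 grip [0.5444 0.2589 0.1658]
t18 tray [0.5446 0.2579 0.1299] [-0.14 -0.03 -9.96] 4054 0.0017 grip [0.5446 0.258  0.1659]
s18 tray [0.5442 0.258  0.1305] [-0.08 -0.04 -9.99] 2961 0.0016 grip [0.5441 0.2581 0.1665]
t18 tray [0.5447 0.2582 0.0604] [ -0.29   0.12 -10.11] 475 0.0012 grip [0.5448 0.2584 0.0964]
s18 tray [0.5439 0.2582 0.0604] [ -0.28  -0.33 -10.06] 1415 0.0014 grip [0.5437 0.2584 0.0964]
```

View pics/w18.png

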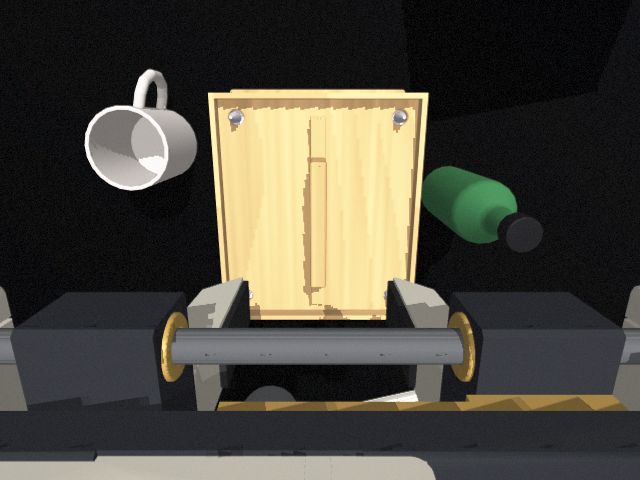

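View pics/s18c.png

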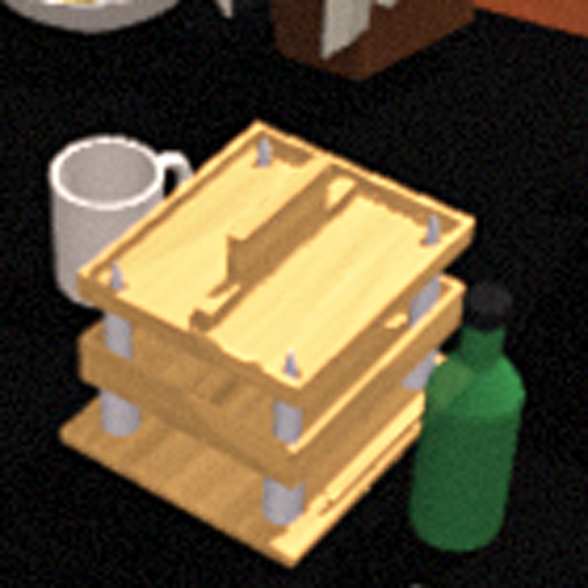

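View pics/s18.png

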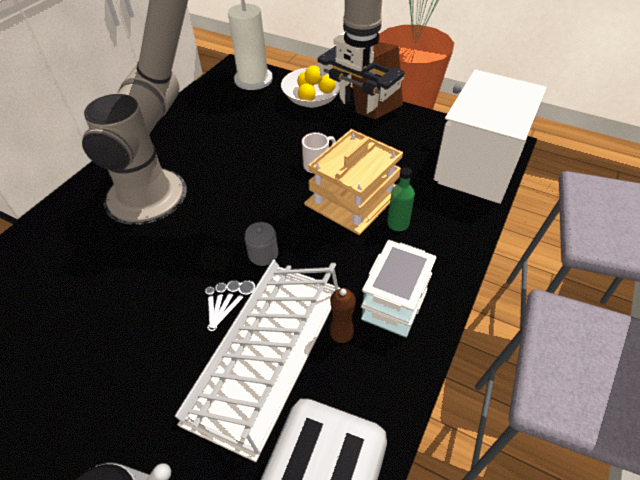

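All four pins stand through the upper tray, at crop pixels (264,152), (433,228), (117,275) and (292,362). Both trays are level at 130 and 60 mm, the other things look unmoved, and the gripper is clear. I'm handing in.

Run:
```python
from cell import robot
print(robot.hand_in())
```

```text
the job is handed in; nothing more can be done
None
```

The stand is back together: I seated the deep tray first, then the shallow one, lowering each under force watch. I let go of both, and handed in at about 23.6 s with the gripper well clear.

- **Trays:** All three cameras put the shallow tray's underside at 129.8–130.5 mm (target 130 mm), tilted by no more than 0.15°. The deep tray's underside was at 60.4 mm (target 60 mm), though only two cameras saw it then and it was largely hidden. They showed up to 0.33° of tilt; just after I released it, all three showed 0.13° or less.
- **Fit:** All four pins stand through the upper tray.
- **Forces:** The largest push was about 31 N at the wrist while seating the deep tray, and 13 N for the shallow one.
- **Other things:** The jar, mug, mill, spoons, glass containers and oil bottle look unmoved. I judged that from the pictures and did not measure them again.

**What disagreed:** My first tray fit confused the top and bottom faces of the tray floor, so it read about 6 mm too high. That made me press on the deep tray when it was already seated, and I gripped its board about 6 mm higher than planned. I fixed the fit before going on. The cameras also differed by about 1 mm sideways, so I lined up the last few millimetres using the posts seen through the holes.

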